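Lay out a stripped disk drive for refitting

ROBOT

A 7-joint arm with a two-finger parallel gripper is mounted at the origin on the work surface. World frame = base frame: x ahead of the robot, y to its left, z up, the work surface at z = 0. Lengths are in m, angles in rad, forces in N, time in s.
With the tool pointing down it reaches from about 0.425 to 1.025 m from the base axis. Payload 9.4 kg.
Tool frame: the origin (TCP) lies at the very end of the fingers, on their centre line; the grasp point (between the pads) lies 19 mm behind it (bot.hold_point_z is the distance from the TCP to the grasp point, in m); z points along the fingers, y is the line along which they close (so a half turn about z gives the same grasp; the last joint's range is limited). The gripper opens to 85 mm and grips with 20 to 120 N. Pads are 22 mm wide; open, the fingers measure 114 mm over their backs; the gripper's body (76 mm by 85 mm) begins 54 mm behind the grasp point. The pads swing forward as they close: fully open they stand 13 mm farther back than shut.
Start: joints at [1.232, 0.599, -0.003, 1.599, 0.002, 0.943, -0.08], TCP at [0.188, -0.7, 0.231] pointing down, gripper open.
Joint ranges: [-2.57, 2.57], [-0.35, 1.97], [-1.29, 1.29], [0.11, 2.56], [-1.05, 4.19], [0.11, 1.86], [-2.63, 2.63]. Speed limits (rad/s): [2.22, 2.22, 3.01, 3.01, 3.14, 3.14, 3.14].

INTERFACE

Orientations are given as [roll, pitch, yaw] about the fixed x, y, z axes, in that order (R = Rz(yaw) Ry(pitch) Rx(roll)).
In Python, from bench import telemetry, grab_frame, camera_params, bot gives the robot as it stands. The module is installed in compiled form; this text tells all that it offers.
- The arm moves only by the tool move_arm, never from a script. Its argument "deltas" is a list of rows, each an object of numbers: "x", "y", "z": the shift along the tool's x, y, z in cm; "turn": the turn about the tool's z in rad. In form: [{"x": .., "y": .., "z": .., "turn": ..}, ...]. A call has 1 to 5 rows; each row shifts and turns the commanded pose from where the row before left it, along the tool's axes as they then stand; what a row does not reach is not made up. A row lasts 1/12 s, in which the tool goes at most 41.7 mm and 7.16 degrees, less where a joint would pass 70% of its speed; a pose out of reach is approached as far as the arm can. A call is refused whole if a number of a shift passes 4.17 or a number of a turn 0.125, either way. A call with a gripper value outside its range is refused whole. "grip" is the opening, from 0 (shut) to 1 (fully open), set as the call begins (left out, the last holds). The fingers move at their own pace and stop on an object; "grip_force" is the grip in N (left out, the last holds). Time passes only in rows, so rows that do not move let the fingers close. It gives the time, the measured TCP pose, the force, the opening and the grip force at its end, in the units of the state.
- telemetry.state(): the state, without advancing time (a new reading comes with each control period).
- grab_frame(name): name is "side" or "top" or "wrist"; returns the picture (384x512x3 uint8, blue, green, red); there is no depth.
- camera_params(name): a dict with "K" (3x3 intrinsics, pixels), "rvec" (rotation vector, rad) and "tvec" (3), from world to camera coordinates, as OpenCV has them; the wrist camera has in their place "T_tool_cam" (4x4, takes a point from camera to tool coordinates, whose origin is the TCP and whose axes are the flange's). Camera axes: x right, y down, z forward; pixel columns grow to the right and rows downward; lengths in m; the calibration is good to about 2 mm. A picture is of the moment at which its call begins: read the wrist's pose just before it. camera_params takes no time and is no camera call.
- bot.sign_off(): hands the job in; it is judged then, once.
The state is a dict: "time_s": time; "joint_pos": joint angles; "joint_vel": joint speeds; "effort": joint torques, N m; "position": TCP position; "eef_rot": TCP orientation; "wrist_force": force on the tool from outside, world axes, zero at the start; "wrist_torque": the same for the moment, N m; "opening": finger opening in m; "finger_force": force on a finger pad.
Only numpy, scipy, OpenCV 4.12 (cv2) and the standard library are available. Lean on these libraries where they do the work, as an engineer would, in place of code of your own. Each camera call takes 0.05 s, during which the arm holds its last target. There are 200 camera calls.

TASK

The disk drive has been stripped, and its parts lie on the cardboard: lay them out on the ruled mat in the order they go back. From the robot's left to right along the three squares: the stepper motor (shaft up), then the spindle pulley with the clamp hub standing centred on top of it (stub up), then the door lever; the orange bezel goes face up, lengthways, in the long panel behind the squares. Centre each in its square or panel, and leave the loupe and the keycap where they lie.

Things in the scene. Friction and masses are not known exactly. Their poses are not given: they have to be found in the camera images.
- mat: Blue-grey rubber mat fixed on the bench, 182 (x) by 267 (y) by 2 mm thick, ruled in white. Origin: centre of its underside, on the bench (z = 0); x away from the robot, y to the robot's left. Nearest the robot, a row of three 85 mm squares centred at x = -42.5, y = 85 (left), 0 (middle), -85 mm (right). Behind them one long panel, 85 (x) by 255 mm (y), centred at x = 42.5, y = 0.
- motor_c (a point): Stepper motor: square aluminium and dark steel block, 42 x 42 x 32 mm tall, a 5 mm shaft with brass pinion standing 16 mm up from its top. Site: centre of the block, 16 mm above its underside; x, y square to its sides, z up the shaft. 0.15-0.27 kg. Like all the parts, the loupe and the keycap, it starts upright on a fixed 3 mm thick sheet of cardboard on the bench.
- pulley_c (a point): Spindle pulley: plain aluminium disc, 56 mm across and 18 mm thick, lying flat, with a shallow belt groove round it and a flat top with a small dark hole in the middle and three round it. Site: its centre, 9 mm above its underside; z up. 0.1 to 0.2 kg.
- hub_c (a point): Clamp hub: black plastic round piece, 32 mm across for its lower 12 mm, then tapering to a 16 mm wide stub on top; 22 mm tall over all, flat underside. Site: on its axis, 11 mm above its underside; z up. About 30 g.
- lever_c (a point): Door lever: black plastic bar lying flat, 62 mm long (its x), 14 mm wide (its y) and 16 mm thick, with a 20 mm round boss at its +x end (boss centre at x = +21 mm); grip it across its width at the point. Site: middle of its length, 8 mm above its underside; z up. Either end may point away from the robot on the mat. About 30 g.
- bezel_c (a point): Bezel: flat orange plastic front panel lying face (dark disk slot) up, 149 mm long (its y), 42 mm wide (its x), 16 mm thick. Site: its centre, 8 mm above its underside; z up. About 90 g.
- loupe_c (a point): Bystander, leave alone. Chrome loupe, a waisted upright cylinder 30 mm across and 36 mm tall, among the parts on the cardboard. Site: its centre, 18 mm above its underside.
- keycap_c (a point): Bystander, leave alone. Beige keycap, 18 by 18 mm and 10 mm tall, on the cardboard. Site: its centre, 5 mm above its underside.
Not all that is in view belongs to the job. What is shaped like the part that bears hub_c but green is not meant. What is shaped like the part that bears motor_c but red is not meant.

How it is judged:
At the end, for the whole second after the job is handed in: All released, at rest and level on the mat: motor, pulley and lever in the left, middle and right squares and bezel in the panel, each within 15 mm each way of its place's centre; hub on top of the pulley within 10 mm of its axis; bezel along the panel within 8.5 degrees (x of motor_c in the frame of mat between -0.0575 and -0.0275 m and y of motor_c in the frame of mat between 0.07 and 0.1 m and z of motor_c in the frame of mat between 0.014 and 0.022 m and angle between each of motor_c, pulley_c, hub_c, lever_c, bezel_c's own z axis and vertical below 0.12 rad and linear speed of each of motor, pulley, hub, lever, bezel below 0.01 m/s and angular speed of each of motor, pulley, hub, lever, bezel below 0.1 rad/s and x of pulley_c in the frame of mat between -0.0575 and -0.0275 m and y of pulley_c in the frame of mat between -0.015 and 0.015 m and z of pulley_c in the frame of mat between 0.007 and 0.015 m and x of hub_c in the frame of mat between -0.0575 and -0.0275 m and y of hub_c in the frame of mat between -0.015 and 0.015 m and z of hub_c in the frame of mat between 0.027 and 0.035 m and x of lever_c in the frame of mat between -0.0575 and -0.0275 m and y of lever_c in the frame of mat between -0.1 and -0.07 m and z of lever_c in the frame of mat between 0.006 and 0.014 m and x of bezel_c in the frame of mat between 0.0275 and 0.0575 m and y of bezel_c in the frame of mat between -0.015 and 0.015 m and z of bezel_c in the frame of mat between 0.006 and 0.014 m and horizontal distance between hub_c and pulley_c below 0.01 m and angle between the y axis of bezel_c and the y axis of mat, either way round below 0.15 rad); the robot touches nothing.
It fails at once if the loupe or the keycap is shifted by more than 15 mm (distance of any of loupe_c, keycap_c from where it was at the start of the episode above 0.015 m).
It also fails if it takes over 134 s, if anything falls off the work surface, if the arm or the gripper's body presses on something with over 40 N, if the wrist force passes 120 N, or if a joint passes its speed limit or range.

## Working session

There is one attempt and no reset: what is moved stays moved. The work goes in short steps, Python scripts to look and compute and a tool call to move; the robot and the scene stay as the last step left them, time stands still between calls to the robot, and variables do not carry over. Pictures are saved under pics/ and viewed, at most 14 in all, crops included, and the job is handed in when it is done.

Besides the shell and the picture viewer there is one more tool, called in YAML: its name, and indented under it one key for each argument. move_arm: Moves the arm, as the interface text tells. Its arguments: {"type":"object","properties":{"deltas":{"type":"array","items":{"type":"object","properties":{"x":{"type":"number"},"y":{"type":"number"},"z":{"type":"number"},"turn":{"type":"number"}}}},"grip":{"type":"number"},"grip_force":{"type":"number"}},"required":["deltas"]}

```bash
mkdir -p pics; python3 - <<'E'
from bench import telemetry, grab_frame, camera_params, bot
import cv2
s=telemetry.state(); print(s['time_s'],s['position'],s['eef_rot'],s['opening'],bot.hold_point_z)
for n in ['top','side']:
    im=grab_frame(n); cv2.imwrite(f'pics/{n}0.png',im); 
    print(n,{k:v.tolist() if hasattr(v,'tolist') else v for k,v in camera_params(n).items()})
    cv2.imwrite(f'pics/{n}0b.png',cv2.resize(im,(800,600),interpolation=cv2.INTER_CUBIC))
print(camera_params('wrist'))
E
```

```text
0.0 [ 0.18746586 -0.69984755  0.23040422] [-3.14001357e+00  1.69194764e-04  2.61832916e-01] 0.08525034482012338 0.0187
top {'K': [[414.82931000420166, 0.0, 254.76688341298112], [0.0, 414.82931000420166, 188.61569415460232], [0.0, 0.0, 1.0]], 'rvec': [2.205805609311211, -2.1725473699884557, 0.12717287686760212], 'tvec': [0.025288783033232298, 0.4960763005439278, 1.2208778163625704]}
side {'K': [[368.0692724917288, 0.0, 254.8518319976705], [0.0, 368.0692724917288, 190.6661593992857], [0.0, 0.0, 1.0]], 'rvec': [0.3131554337259021, -2.6802227932668687, 1.3959913795483918], 'tvec': [0.46175848284533, 0.08762432516472382, 0.8733138250231014]}
{'K': array([[324.5135726 ,   0.        , 258.98278068],
       [  0.        , 324.5135726 , 195.11945068],
       [  0.        ,   0.        ,   1.        ]]), 'T_tool_cam': array([[-4.47641504e-05, -9.50486375e-01, -3.10766227e-01,
         8.00464055e-02],
       [ 9.99999986e-01, -9.23241678e-05,  1.38331357e-04,
         1.56824723e-03],
       [-1.60173303e-04, -3.10766217e-01,  9.50486366e-01,
        -1.42225037e-01],
       [ 0.00000000e+00,  0.00000000e+00,  0.00000000e+00,
         1.00000000e+00]])}
```

View pics/top0b.png

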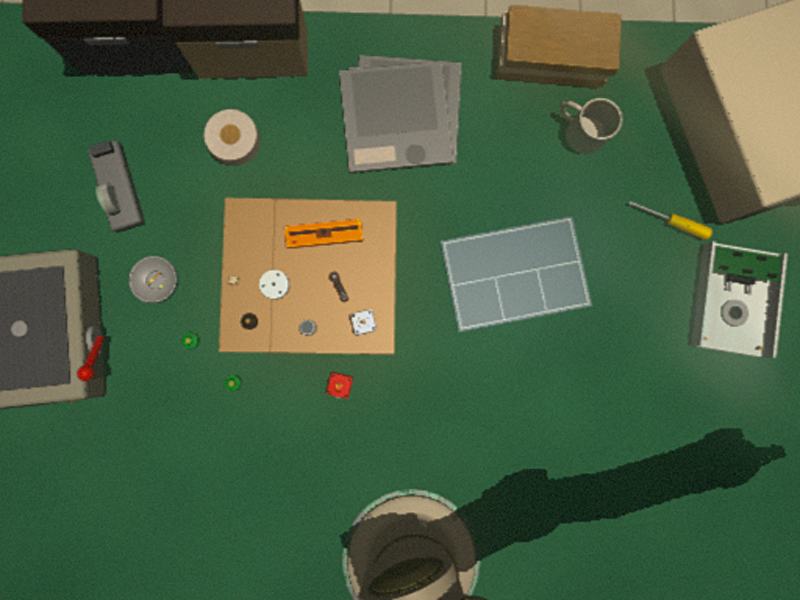

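View pics/side0b.png

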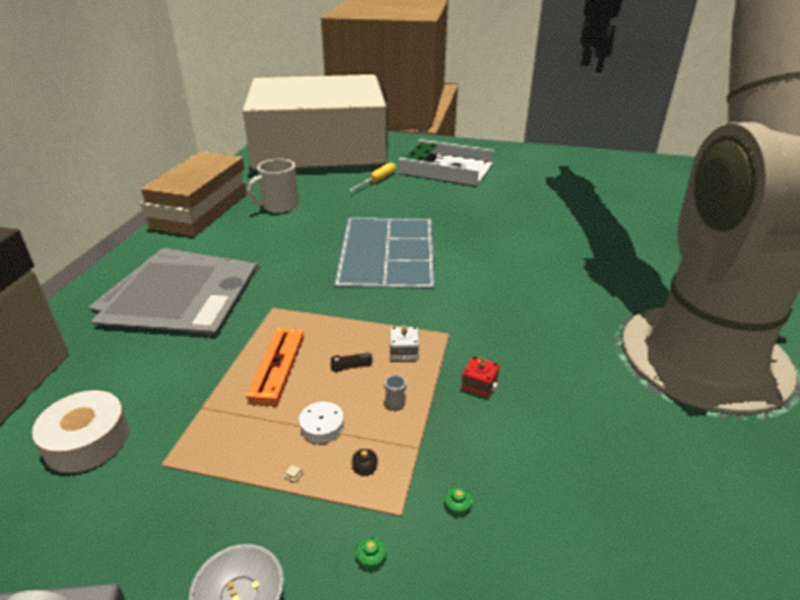

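The top view (800x600 scale) shows motor (363,322), pulley (274,284), hub (249,321), lever (338,286), bezel (323,233), loupe (307,327), keycap (233,280) and the mat, slightly turned, around (516,273). I'll enlarge the cardboard and mat.

```bash
cat > h.py <<'E'
import numpy as np, cv2
from bench import telemetry, grab_frame, camera_params, bot
from scipy.spatial.transform import Rotation as Ro
def pix2w(name,pts,z,state=None):
    c=camera_params(name); K=c['K'] if isinstance(c['K'],np.ndarray) else np.array(c['K'])
    if name=='wrist':
        s=state; T=np.eye(4);T[:3,:3]=Ro.from_euler('xyz',s['eef_rot']).as_matrix();T[:3,3]=s['position']
        T=T@np.array(c['T_tool_cam']); R,o=T[:3,:3],T[:3,3]
    else:
        R=cv2.Rodrigues(np.array(c['rvec']))[0].T; o=-R@np.array(c['tvec']).ravel()
    out=[]
    for (u,v),zz in zip(pts,np.broadcast_to(z,len(pts))):
        d=R@np.linalg.inv(K)@np.array([u,v,1.]); out.append(o+d*(zz-o[2])/d[2])
    return np.array(out)
E
python3 - <<'E'
from h import *
im=cv2.imread('pics/top0.png')
a=im[120:235,135:265]; b=im[130:220,275:385]
cv2.imwrite('pics/a.png',cv2.resize(a,None,fx=6,fy=5.2,interpolation=cv2.INTER_CUBIC) if 0 else cv2.resize(a,None,fx=5,fy=5,interpolation=cv2.INTER_CUBIC))
cv2.imwrite('pics/b.png',cv2.resize(b,None,fx=6,fy=6,interpolation=cv2.INTER_CUBIC))
E
```

```text
(no output)
```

View pics/a.png

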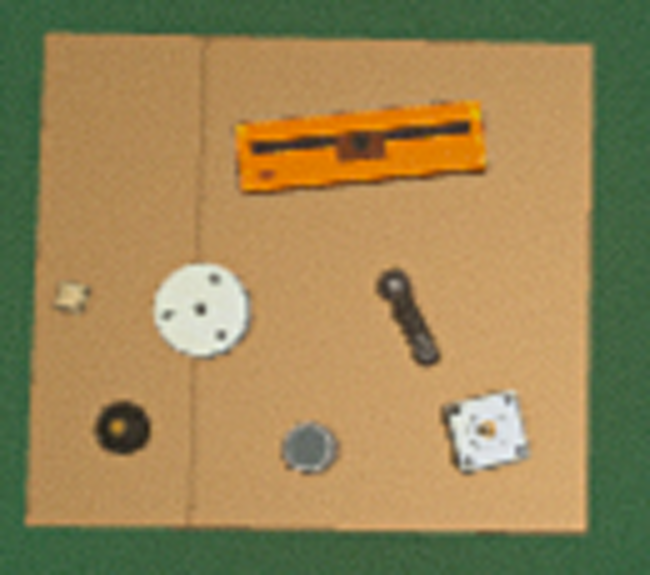

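View pics/b.png

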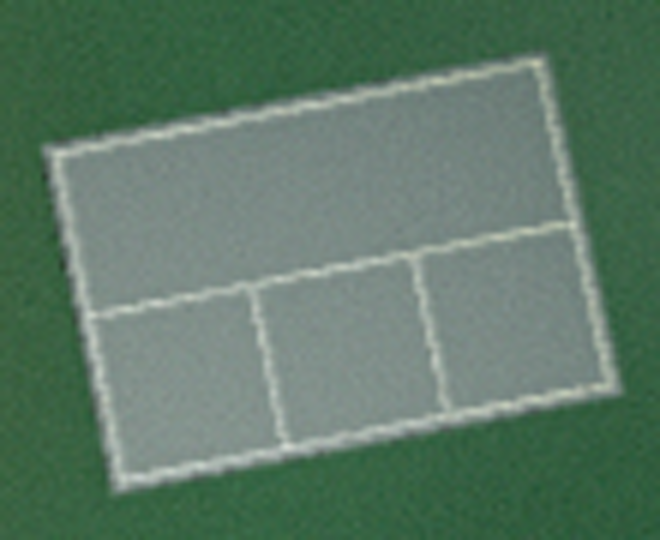

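```bash
python3 - <<'E'
from h import *
np.set_printoptions(precision=4,suppress=True)
A=lambda p:[((u+.5)/5-.5+135,(v+.5)/5-.5+120) for u,v in p]
B=lambda p:[((u+.5)/6-.5+275,(v+.5)/6-.5+130) for u,v in p]
m=pix2w('top',B([(46,146),(547,56),(620,388),(116,491)]),.002)
print('mat',m,m.mean(0)); d=np.linalg.norm
print('sides',d(m[1]-m[0]),d(m[2]-m[1]),d(m[3]-m[2]),d(m[0]-m[3]))
c=m.mean(0)[:2]; yv=(m[0]-m[1]+m[3]-m[2])[:2]; yaw=np.arctan2(-yv[0],yv[1]); print('yaw',yaw)
R=np.array([[np.cos(yaw),-np.sin(yaw)],[np.sin(yaw),np.cos(yaw)]])
for n,p in dict(motor=(-.0425,.085),pulley=(-.0425,0),lever=(-.0425,-.085),bezel=(.0425,0)).items(): print('goal',n,c+R@p)
mo=pix2w('top',A([(447,405),(516,393),(527,455),(465,470)]),.035); print('motor',mo.mean(0),[d(mo[i]-mo[i-1]) for i in range(4)],[np.arctan2(*(mo[i]-mo[i-1])[1::-1]) for i in range(4)])
b=pix2w('top',A([(237,124),(481,100),(485,172),(241,192)]),.019); print('bezel',b.mean(0),[d(b[i]-b[i-1]) for i in range(4)],[np.arctan2(*(b[i]-b[i-1])[1::-1]) for i in range(4)])
l=pix2w('top',A([(393,284),(429,358)]),.019);print('lever',l, np.arctan2(*(l[0]-l[1])[1::-1]))
print('pulley',pix2w('top',A([(202,310),(155,310),(250,310)]),.021));print('hub',pix2w('top',A([(123,428)]),.015),pix2w('top',A([(118,426)]),.025))
print('loupe',pix2w('top',A([(310,447)]),.039),'key',pix2w('top',A([(72,296)]),.013))
E
```

```text
mat [[ 0.6057 -0.0506  0.002 ]
 [ 0.6576 -0.3095  0.002 ]
 [ 0.4862 -0.3454  0.002 ]
 [ 0.4298 -0.0876  0.002 ]] [ 0.5449 -0.1983  0.002 ]
sides 0.2640642784042236 0.17508789498186453 0.263981504541362 0.17970565327031618
yaw 0.20657044423547466
goal motor [ 0.4858 -0.1238]
goal pulley [ 0.5033 -0.207 ]
goal lever [ 0.5207 -0.2902]
goal bezel [ 0.5865 -0.1896]
motor [0.4427 0.0986 0.035 ] [np.float64(0.03976970204369117), np.float64(0.04126165587476701), np.float64(0.03717300176752104), np.float64(0.03748229030558148)] [np.float64(0.2894887741393388), np.float64(-1.3823241536878013), np.float64(-2.9489600093914485), np.float64(1.8231897189591713)]
bezel [0.6135 0.179  0.019 ] [np.float64(0.041524647607018635), np.float64(0.1476694541859517), np.float64(0.04416184008826012), np.float64(0.1470188608626519)] [np.float64(0.08700032916254107), np.float64(-1.4513716539072667), np.float64(-3.0679244717981073), np.float64(1.6724482150516538)]
lever [[0.5306 0.158  0.019 ]
 [0.4864 0.1355 0.019 ]] 0.4709787951161621
pulley [[0.5128 0.2712 0.021 ]
 [0.5123 0.2991 0.021 ]
 [0.5133 0.2427 0.021 ]]
hub [[0.4419 0.3169 0.015 ]] [[0.4426 0.3179 0.025 ]]
loupe [[0.4314 0.2028 0.039 ]] key [[0.5207 0.3504 0.013 ]]
```

move_arm:
  deltas:
    - {"x":3,"y":-1.95}
    - {"x":3,"y":-1.95}
    - {"x":3,"y":-1.95}
    - {"x":3,"y":-1.95}
    - {"x":3,"y":-1.95}
  grip: 1

```text
invalid input
```

move_arm:
  deltas:
    - {"x":3,"y":-1.95}
    - {"x":3,"y":-1.95}
    - {"x":3,"y":-1.95}
    - {"x":3,"y":-1.95}
    - {"x":3,"y":-1.95}

```text
invalid input
```

move_arm:
  deltas:
    - {"x":3,"y":-1.95}
    - {"x":3,"y":-1.95}
    - {"x":3,"y":-1.95}
    - {"x":3,"y":-1.95}
    - {"x":3,"y":-1.95}

```text
invalid input
```

move_arm:
  deltas:
    - {"y":-3.4,"z":0.6}
    - {"y":-3.4,"z":0.6}
    - {"y":-3.4,"z":0.6}
    - {"y":-3.4,"z":0.6}
    - {"y":-3.4,"z":0.6}

```text
invalid input
```

move_arm:
  deltas:
    - {"y":-3.4,"z":0.6}
    - {"y":-3.4,"z":0.6}
    - {"y":-3.4,"z":0.6}
    - {"y":-3.4,"z":0.6}
    - {"y":-3.4,"z":0.6}

```text
invalid input
```

move_arm:
  deltas:
    - {"y":-3.6,"z":0.6}
    - {"y":-3.6,"z":0.6}
    - {"turn":0.03}
    - {}
    - {}

```text
invalid input
```

move_arm:
  deltas:
    - {"x":3,"y":-1.95,"z":0,"turn":0}
    - {"x":3,"y":-1.95,"z":0,"turn":0}
    - {"x":3,"y":-1.95,"z":0,"turn":0}
    - {"x":3,"y":-1.95,"z":0,"turn":0}
    - {"x":3,"y":-1.95,"z":0,"turn":0}
  grip: 1

```text
time_s: 0.52
position: [0.308, -0.5658, 0.2309]
eef_rot: [-3.141, 0.0, 0.261]
wrist_force: [0.4, -0.4, -0.4]
opening: 0.0853
finger_force: 0.0
```

move_arm:
  deltas:
    - {"x":3,"y":-1.95,"z":0,"turn":0}
    - {"x":3,"y":-1.95,"z":0,"turn":0}
    - {"x":3,"y":-1.95,"z":0,"turn":0}
    - {"x":3,"y":-1.95,"z":0,"turn":0}
    - {"x":3,"y":-1.95,"z":0,"turn":0}

```text
time_s: 0.93
position: [0.4277, -0.4327, 0.2311]
eef_rot: [-3.141, 0.0, 0.262]
wrist_force: [0.5, -0.7, -0.4]
opening: 0.0853
finger_force: 0.0
```

move_arm:
  deltas:
    - {"x":3,"y":-1.95,"z":0,"turn":0}
    - {"x":3,"y":-1.95,"z":0,"turn":0}
    - {"x":3,"y":-1.95,"z":0,"turn":0}
    - {"x":3,"y":-1.95,"z":0,"turn":0}
    - {"x":3,"y":-1.95,"z":0,"turn":0}

```text
time_s: 1.35
position: [0.5473, -0.2997, 0.231]
eef_rot: [-3.141, 0.001, 0.262]
wrist_force: [0.1, -0.6, 1.3]
opening: 0.0855
finger_force: 0.0
```

move_arm:
  deltas:
    - {"x":0,"y":-3.4,"z":0.6,"turn":0}
    - {"x":0,"y":-3.4,"z":0.6,"turn":0}
    - {"x":0,"y":-3.4,"z":0.6,"turn":0}
    - {"x":0,"y":-3.4,"z":0.6,"turn":0}
    - {"x":0,"y":-3.4,"z":0.6,"turn":0}

```text
time_s: 1.77
position: [0.5017, -0.1356, 0.2008]
eef_rot: [-3.141, 0.0, 0.262]
wrist_force: [0.8, 0.3, 0.4]
opening: 0.0853
finger_force: 0.0
```

move_arm:
  deltas:
    - {"x":0,"y":-3.4,"z":0.6,"turn":0}
    - {"x":0,"y":-3.4,"z":0.6,"turn":0}
    - {"x":0,"y":-3.4,"z":0.6,"turn":0}
    - {"x":0,"y":-3.4,"z":0.6,"turn":0}
    - {"x":0,"y":-3.4,"z":0.6,"turn":0}

```text
time_s: 2.18
position: [0.4579, 0.0285, 0.171]
eef_rot: [-3.142, 0.0, 0.262]
wrist_force: [1.2, 0.1, 0.1]
opening: 0.0852
finger_force: 0.0
```

move_arm:
  deltas:
    - {"x":0,"y":-3.6,"z":0.6,"turn":0}
    - {"x":0,"y":-3.6,"z":0.6,"turn":0}
    - {"x":0,"y":0,"z":0,"turn":0.03}
    - {"x":0,"y":0,"z":0,"turn":0}
    - {"x":0,"y":0,"z":0,"turn":0}

```text
time_s: 2.6
position: [0.4399, 0.0964, 0.1592]
eef_rot: [3.141, 0.0, 0.233]
wrist_force: [-0.8, -0.0, 0.5]
opening: 0.0853
finger_force: 0.0
```

```bash
cat >> h.py <<'E'
def go(x,y,z,yaw):
    s=telemetry.state(); p=s['position']; w=s['eef_rot'][2]
    t=(w-yaw+np.pi)%(2*np.pi)-np.pi; d=np.array([x,y])-p[:2]; c,si=np.cos(yaw),np.sin(yaw)
    print(f"t={s['time_s']:.2f} pos",np.round(p,4),'yaw',round(float(w),3),f"-> turn {t:.3f}; then x {100*(d@[c,si]):.2f} y {100*(d@[si,-c]):.2f} z {100*(p[2]-z):.2f} cm | before turn: x {100*(d@[np.cos(w),np.sin(w)]):.2f} y {100*(d@[np.sin(w),-np.cos(w)]):.2f}")
def snap(name,cam='wrist',sc=1.5):
    s=telemetry.state(); im=grab_frame(cam); cv2.imwrite(f'pics/{name}_raw.png',im); cv2.imwrite(f'pics/{name}.png',cv2.resize(im,None,fx=sc,fy=sc,interpolation=cv2.INTER_CUBIC))
    import pickle; pickle.dump({k:np.array(v) for k,v in s.items() if k in('position','eef_rot')},open(f'pics/{name}.pkl','wb')); return s
def meas(name,pts,z,sc=1.5):
    import pickle; return pix2w('wrist',[((u+.5)/sc-.5,(v+.5)/sc-.5) for u,v in pts],z,pickle.load(open(f'pics/{name}.pkl','rb')))
E
python3 - <<'E'
from h import *
go(.4427,.0986,.15,.23); snap('w1')
E
```

```text
t=2.60 pos [0.4399 0.0964 0.1592] yaw 0.233 -> turn 0.003; then x 0.32 y -0.15 z 0.92 cm | before turn: x 0.32 y -0.15
```

View pics/w1.png

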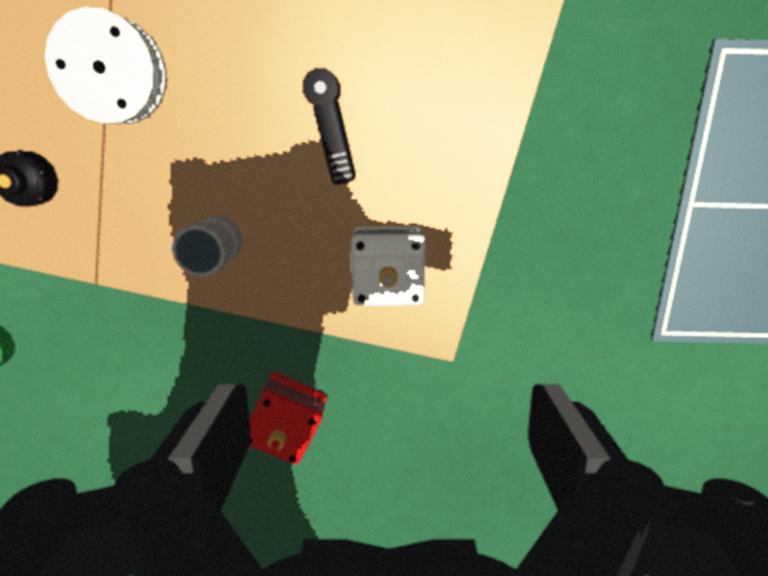

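The wrist view (1.5x) shows the motor top with corners (351,235), (424,229), (424,304), (353,305), square to the tool. Also in view: lever boss (321,87), lever end (343,178), pulley hole (99,68) and loupe top (199,250).

```bash
python3 - <<'E'
from h import *
np.set_printoptions(precision=4,suppress=True)
m=meas('w1',[(351,235),(424,229),(424,304),(353,305)],.035);print('motor',m.mean(0),np.linalg.norm(m-np.roll(m,1,0),axis=1),[np.arctan2(*(m[i]-m[i-1])[1::-1])for i in range(4)])
l=meas('w1',[(321,87),(345,182)],.019);print('lever',l,np.arctan2(*(l[0]-l[1])[1::-1]),np.linalg.norm(l[0]-l[1]))
print('pulley',meas('w1',[(99,68)],.021),'loupe',meas('w1',[(199,250)],.039)); print('mat',meas('w1',[(652,341),(714,39)],.002))
go(*m.mean(0)[:2],.01,.22)
E
```

```text
motor [0.4472 0.0969 0.035 ] [0.0412 0.0405 0.0439 0.0412] [np.float64(0.23700181553891037), np.float64(-1.2551184584859503), np.float64(-2.886135306860383), np.float64(1.8184280297235753)]
lever [[0.533  0.1541 0.019 ]
 [0.4871 0.1314 0.019 ]] 0.45901041916970087 0.051170954963632956
pulley [[0.515  0.2692 0.021 ]] loupe [[0.4348 0.201  0.039 ]]
mat [[ 0.4306 -0.0885  0.002 ]
 [ 0.6082 -0.0502  0.002 ]]
t=2.65 pos [0.4401 0.0958 0.1593] yaw 0.232 -> turn 0.012; then x 0.71 y 0.04 z 14.93 cm | before turn: x 0.71 y 0.05
```

move_arm:
  deltas:
    - {"x":0.6,"y":0,"z":0,"turn":0}
    - {"x":0,"y":0,"z":3.5,"turn":0}
    - {"x":0,"y":0,"z":3.5,"turn":0}
    - {"x":0,"y":0,"z":3.5,"turn":0}
    - {"x":0,"y":0,"z":2.5,"turn":0}

```text
time_s: 3.07
position: [0.4466, 0.0968, 0.0273]
eef_rot: [3.141, -0.0, 0.23]
wrist_force: [0.1, 0.2, -0.4]
opening: 0.0855
finger_force: 0.0
```

move_arm:
  deltas:
    - {"x":0,"y":0,"z":1.0,"turn":0}
    - {"x":0,"y":0,"z":0.7,"turn":0}
    - {"x":0,"y":0,"z":0,"turn":0}
    - {"x":0,"y":0,"z":0,"turn":0}

```text
time_s: 3.4
position: [0.447, 0.0971, 0.0155]
eef_rot: [3.141, 0.003, 0.231]
wrist_force: [-0.3, -0.7, 0.8]
opening: 0.0855
finger_force: 0.0
```

move_arm:
  deltas:
    - {"x":0,"y":0,"z":0,"turn":0}
    - {"x":0,"y":0,"z":0,"turn":0}
    - {"x":0,"y":0,"z":0,"turn":0}
    - {"x":0,"y":0,"z":0,"turn":0}
    - {"x":0,"y":0,"z":0,"turn":0}
  grip: 0.3
  grip_force: 40

```text
time_s: 3.82
position: [0.4467, 0.0981, 0.0164]
eef_rot: [3.141, 0.002, 0.232]
wrist_force: [-0.2, -1.1, 6.5]
opening: 0.0409
finger_force: 40.1
```

move_arm:
  deltas:
    - {"x":0,"y":0,"z":0,"turn":0}
    - {"x":0,"y":0,"z":0,"turn":0}
    - {"x":0,"y":0,"z":0,"turn":0}
    - {"x":0,"y":0,"z":0,"turn":0}
    - {"x":0,"y":0,"z":0,"turn":0}

```text
time_s: 4.23
position: [0.4467, 0.0981, 0.0164]
eef_rot: [3.141, 0.001, 0.232]
wrist_force: [-0.7, -0.3, 6.6]
opening: 0.041
finger_force: 40.1
```

move_arm:
  deltas:
    - {"x":0,"y":0,"z":-1.5,"turn":0}
    - {"x":0,"y":0,"z":-3,"turn":0}
    - {"x":0,"y":0,"z":-3,"turn":0}
    - {"x":0,"y":0,"z":-1,"turn":0}
    - {"x":0,"y":1.5,"z":0,"turn":0}

```text
time_s: 4.65
position: [0.4509, 0.0861, 0.1035]
eef_rot: [-3.14, -0.002, 0.235]
wrist_force: [0.4, -0.1, -2.0]
opening: 0.0412
finger_force: 42.2
```

move_arm:
  deltas:
    - {"x":-0.3,"y":3.5,"z":0,"turn":0}
    - {"x":-0.3,"y":3.5,"z":0,"turn":0}
    - {"x":-0.3,"y":3.5,"z":0,"turn":0}
    - {"x":-0.3,"y":3.5,"z":0,"turn":0}
    - {"x":-0.1,"y":3.5,"z":0,"turn":0}

```text
time_s: 5.07
position: [0.4769, -0.0913, 0.101]
eef_rot: [3.142, 0.003, 0.232]
wrist_force: [0.8, 0.2, -3.0]
opening: 0.041
finger_force: 42.3
```

move_arm:
  deltas:
    - {"x":0,"y":2.5,"z":0,"turn":0}
    - {"x":0,"y":1,"z":0,"turn":0}
    - {"x":0,"y":0,"z":0,"turn":0}
    - {"x":0,"y":0,"z":0,"turn":0}
    - {"x":0,"y":0,"z":0,"turn":0}

```text
time_s: 5.48
position: [0.4853, -0.1224, 0.1009]
eef_rot: [-3.141, 0.003, 0.233]
wrist_force: [0.2, 0.4, -1.2]
opening: 0.0411
finger_force: 42.3
```

```bash
python3 - <<'E'
from h import *
go(.486,-.124,.016,.21); snap('w2')
E
```

```text
t=5.48 pos [ 0.4853 -0.1224  0.1009] yaw 0.233 -> turn 0.023; then x 0.04 y 0.17 z 8.49 cm | before turn: x 0.04 y 0.17
```

View pics/w2.png

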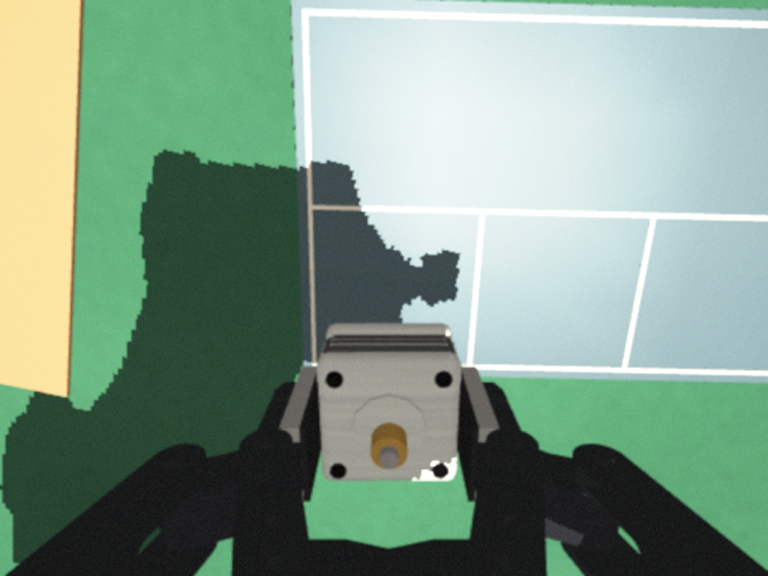

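The motor is held square. Ruling junctions in view: (311,208), (483,213), (653,217), (471,367), (626,370), (306,14). I'll fit the mat pose from these.

```bash
python3 - <<'E'
from h import *
np.set_printoptions(precision=4,suppress=True)
w=meas('w2',[(311,208),(483,213),(653,217),(471,367),(626,370),(306,14)],.002)[:,:2]
m=np.array([(0,.1275),(0,.0425),(0,-.0425),(-.085,.0425),(-.085,-.0425),(.085,.1275)])
a,b=m-m.mean(0),w-w.mean(0); th=np.arctan2((a[:,0]*b[:,1]-a[:,1]*b[:,0]).sum(),(a*b).sum())
R=np.array([[np.cos(th),-np.sin(th)],[np.sin(th),np.cos(th)]]); c=w.mean(0)-R@m.mean(0)
print('yaw',th,'c',c,'res',w-(m@R.T+c))
for n,p in dict(motor=(-.0425,.085),pulley=(-.0425,0),lever=(-.0425,-.085),bezel=(.0425,0)).items(): print(n,c+R@p)
t=meas('w2',[(334,379),(444,379),(440,470),(338,471)],.0164+.0187*0+.0846+.019);print('motor holes',t.mean(0),np.linalg.norm(t[0]-t[1]))
E
```

```text
yaw 0.2121083509542949 c [ 0.5471 -0.201 ] res [[ 0.0003  0.0001]
 [-0.0003  0.0001]
 [-0.0007  0.0006]
 [ 0.0003 -0.0002]
 [ 0.0004 -0.0005]
 [ 0.     -0.0002]]
motor [ 0.4877 -0.1269]
pulley [ 0.5056 -0.21  ]
lever [ 0.5235 -0.2931]
bezel [ 0.5887 -0.1921]
motor holes [ 0.4846 -0.1243  0.12  ] 0.03104580925802535
```

move_arm:
  deltas:
    - {"x":0.1,"y":0.35,"z":2,"turn":0.02}
    - {"x":0,"y":0,"z":3,"turn":0}
    - {"x":0,"y":0,"z":2.4,"turn":0}
    - {"x":0,"y":0,"z":0.7,"turn":0}
    - {"x":0,"y":0,"z":0.3,"turn":0}

```text
time_s: 5.95
position: [0.4864, -0.1255, 0.0157]
eef_rot: [-3.141, 0.006, 0.215]
wrist_force: [-0.3, 0.0, -1.2]
opening: 0.0412
finger_force: 42.2
```

move_arm:
  deltas:
    - {"x":0,"y":0,"z":0,"turn":0}
    - {"x":0,"y":0,"z":0,"turn":0}

```text
time_s: 6.12
position: [0.4876, -0.1267, 0.0176]
eef_rot: [3.141, 0.002, 0.213]
wrist_force: [-0.4, -0.3, -1.4]
opening: 0.0409
finger_force: 42.2
```

move_arm:
  deltas:
    - {"x":0,"y":0,"z":0.15,"turn":0}
    - {"x":0,"y":0,"z":0,"turn":0}

```text
time_s: 6.28
position: [0.4877, -0.1273, 0.0162]
eef_rot: [3.141, 0.001, 0.212]
wrist_force: [0.5, -0.2, -2.1]
opening: 0.0411
finger_force: 42.2
```

move_arm:
  deltas:
    - {"x":0,"y":0,"z":0,"turn":0}
    - {"x":0,"y":0,"z":0,"turn":0}
    - {"x":0,"y":0,"z":0,"turn":0}
    - {"x":0,"y":0,"z":0,"turn":0}
    - {"x":0,"y":0,"z":0,"turn":0}
  grip: 0.9

```text
time_s: 6.7
position: [0.4872, -0.1272, 0.0154]
eef_rot: [3.141, 0.003, 0.212]
wrist_force: [0.7, 0.6, -0.3]
opening: 0.0769
finger_force: 0.0
```

move_arm:
  deltas:
    - {"x":0,"y":0,"z":-1,"turn":0}
    - {"x":0,"y":0,"z":-2.5,"turn":0}
    - {"x":0,"y":0,"z":-3.5,"turn":0}
    - {"x":0,"y":0,"z":-3.5,"turn":0}
    - {"x":0,"y":-1.4,"z":-1.5,"turn":0}

```text
time_s: 7.12
position: [0.4857, -0.1155, 0.1394]
eef_rot: [3.138, -0.001, 0.209]
wrist_force: [0.5, 0.6, 0.1]
opening: 0.0768
finger_force: 0.0
```

move_arm:
  deltas:
    - {"x":1,"y":-3.5,"z":0,"turn":0}
    - {"x":1,"y":-3.5,"z":0,"turn":0}
    - {"x":1,"y":-3.5,"z":0,"turn":0}
    - {"x":1,"y":-3.5,"z":0,"turn":0}
    - {"x":1,"y":-3.5,"z":0,"turn":0}

```text
time_s: 7.53
position: [0.4964, 0.0698, 0.136]
eef_rot: [3.141, 0.002, 0.211]
wrist_force: [0.6, 0.3, -0.1]
opening: 0.0768
finger_force: 0.0
```

move_arm:
  deltas:
    - {"x":1.2,"y":-3.5,"z":0,"turn":0}
    - {"x":1.2,"y":-3.5,"z":0,"turn":0}
    - {"x":1.2,"y":-3.5,"z":0,"turn":0}
    - {"x":1.2,"y":-3.5,"z":0,"turn":0}
    - {"x":1.2,"y":-3.5,"z":0,"turn":0}

```text
time_s: 7.95
position: [0.5181, 0.2538, 0.1356]
eef_rot: [3.141, 0.003, 0.212]
wrist_force: [-0.2, 0.1, 0.1]
opening: 0.0768
finger_force: 0.0
```

move_arm:
  deltas:
    - {"x":0,"y":-1.7,"z":0,"turn":0}
    - {"x":0,"y":0,"z":0,"turn":0}
    - {"x":0,"y":0,"z":0,"turn":0}

```text
time_s: 8.2
position: [0.5142, 0.2695, 0.1352]
eef_rot: [3.141, 0.003, 0.214]
wrist_force: [0.3, 0.0, 0.1]
opening: 0.0769
finger_force: 0.0
```

```bash
python3 - <<'E'
from h import *
go(.514,.27,.005,.21); snap('w3')
E
```

```text
t=8.20 pos [0.5142 0.2695 0.1352] yaw 0.214 -> turn 0.004; then x -0.01 y -0.05 z 13.02 cm | before turn: x -0.01 y -0.05
```

View pics/w3.png

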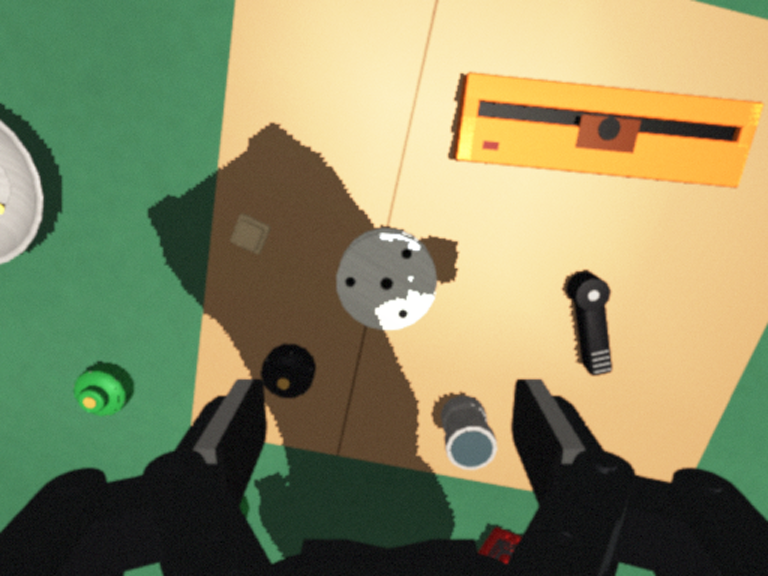

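This view shows the pulley centre at (387,283), hub stub at (283,384) with body (289,370), lever boss (594,294) and far end (599,372), keycap (250,234), and bezel top corners (466,73), (764,102), (738,187), (457,159).

```bash
python3 - <<'E'
from h import *
np.set_printoptions(precision=4,suppress=True)
print('pulley',meas('w3',[(387,283),(336,280),(437,280)],.021)); print('hub',meas('w3',[(283,384)],.025),meas('w3',[(289,370)],.013))
l=meas('w3',[(594,294),(599,372)],.019);print('lever',l,np.arctan2(*(l[0]-l[1])[1::-1]),np.linalg.norm(l[0]-l[1]))
b=meas('w3',[(466,73),(764,102),(738,187),(457,159)],.019);print('bezel',b.mean(0),np.linalg.norm(b-np.roll(b,1,0),axis=1),[np.arctan2(*(b[i]-b[i-1])[1::-1])for i in range(4)])
print('key',meas('w3',[(250,234)],.013)); p=meas('w3',[(387,283)],.021)[0]; go(p[0],p[1],.005,.213)
E
```

```text
pulley [[0.5159 0.2692 0.021 ]
 [0.5117 0.2969 0.021 ]
 [0.5235 0.2427 0.021 ]]
hub [[0.4442 0.3155 0.025 ]] [[0.4473 0.3148 0.013 ]]
lever [[0.5336 0.1546 0.019 ]
 [0.4882 0.1351 0.019 ]] 0.40510748123869594 0.04944283955098437
bezel [0.6169 0.1775 0.019 ] [0.0404 0.1487 0.0415 0.1478] [np.float64(0.14996471702057254), np.float64(-1.4450096107304078), np.float64(-3.013314237317261), np.float64(1.6895436180326409)]
key [[0.5251 0.3482 0.013 ]]
t=8.25 pos [0.5145 0.2679 0.1351] yaw 0.212 -> turn -0.001; then x 0.17 y -0.09 z 13.01 cm | before turn: x 0.17 y -0.09
```

move_arm:
  deltas:
    - {"x":0.15,"y":-0.1,"z":2,"turn":0}
    - {"x":0,"y":0,"z":3.5,"turn":0}
    - {"x":0,"y":0,"z":3.5,"turn":0}
    - {"x":0,"y":0,"z":2.5,"turn":0}
    - {"x":0,"y":0,"z":1,"turn":0}

```text
time_s: 8.67
position: [0.5147, 0.2669, 0.0071]
eef_rot: [3.139, 0.007, 0.21]
wrist_force: [-0.5, 0.2, -0.2]
opening: 0.0769
finger_force: 0.0
```

move_arm:
  deltas:
    - {"x":0,"y":0,"z":0.6,"turn":0}
    - {"x":0,"y":0,"z":0,"turn":0}
    - {"x":0,"y":0,"z":0,"turn":0}

```text
time_s: 8.92
position: [0.5164, 0.2694, 0.0049]
eef_rot: [3.141, 0.002, 0.211]
wrist_force: [-0.1, -0.4, 0.5]
opening: 0.077
finger_force: 0.0
```

move_arm:
  deltas:
    - {"x":0,"y":0,"z":0.15,"turn":0}
    - {"x":0,"y":0,"z":0,"turn":0}
    - {"x":0,"y":0,"z":0,"turn":0}
    - {"x":0,"y":0,"z":0,"turn":0}
    - {"x":0,"y":0,"z":0,"turn":0}
  grip: 0.5
  grip_force: 40

```text
time_s: 9.33
position: [0.5166, 0.2701, 0.0039]
eef_rot: [-3.141, 0.0, 0.212]
wrist_force: [-0.8, -0.9, 7.0]
opening: 0.0547
finger_force: 40.9
```

move_arm:
  deltas:
    - {"x":0,"y":0,"z":0,"turn":0}
    - {"x":0,"y":0,"z":0,"turn":0}
    - {"x":0,"y":0,"z":-1,"turn":0}
    - {"x":0,"y":0,"z":-1,"turn":0}
    - {"x":0,"y":0,"z":0,"turn":0}

```text
time_s: 9.75
position: [0.5168, 0.2702, 0.0248]
eef_rot: [-3.141, 0.0, 0.212]
wrist_force: [0.5, 0.5, -2.6]
opening: 0.0546
finger_force: 43.0
```

move_arm:
  deltas:
    - {"x":0,"y":0,"z":-2,"turn":0}
    - {"x":0,"y":0,"z":-3,"turn":0}
    - {"x":0,"y":0,"z":-3,"turn":0}
    - {"x":-0.8,"y":2,"z":-1,"turn":0}
    - {"x":-0.8,"y":3,"z":0,"turn":0}

```text
time_s: 10.17
position: [0.5121, 0.2211, 0.1158]
eef_rot: [-3.139, -0.004, 0.216]
wrist_force: [0.4, 0.3, -1.3]
opening: 0.0542
finger_force: 43.4
```

move_arm:
  deltas:
    - {"x":-0.8,"y":3.5,"z":0,"turn":0}
    - {"x":-0.8,"y":3.5,"z":0,"turn":0}
    - {"x":-0.8,"y":3.5,"z":0,"turn":0}
    - {"x":-0.8,"y":3.5,"z":0,"turn":0}
    - {"x":-0.8,"y":3.5,"z":0,"turn":0}

```text
time_s: 10.58
position: [0.5084, 0.0365, 0.1131]
eef_rot: [3.141, 0.002, 0.212]
wrist_force: [0.8, -0.1, -1.3]
opening: 0.0544
finger_force: 43.4
```

move_arm:
  deltas:
    - {"x":-0.8,"y":3.5,"z":0,"turn":0}
    - {"x":-0.8,"y":3.5,"z":0,"turn":0}
    - {"x":-0.8,"y":3.5,"z":0,"turn":0}
    - {"x":-0.8,"y":3.5,"z":0,"turn":0}
    - {"x":-0.8,"y":3.5,"z":0,"turn":0}

```text
time_s: 11.0
position: [0.5061, -0.1432, 0.1133]
eef_rot: [3.141, 0.002, 0.212]
wrist_force: [0.6, -0.0, -1.1]
opening: 0.0545
finger_force: 43.4
```

move_arm:
  deltas:
    - {"x":-0.8,"y":3.5,"z":0,"turn":0}
    - {"x":-0.7,"y":2.1,"z":0,"turn":0}
    - {"x":0,"y":0.9,"z":0,"turn":0}
    - {"x":0,"y":0,"z":0,"turn":0}
    - {"x":0,"y":0,"z":0,"turn":0}

```text
time_s: 11.42
position: [0.5055, -0.2075, 0.1131]
eef_rot: [3.142, 0.002, 0.211]
wrist_force: [0.5, -0.0, -0.3]
opening: 0.0545
finger_force: 43.3
```

```bash
python3 - <<'E'
from h import *
go(.505,-.209,.004,.21)
E
```

```text
t=11.42 pos [ 0.5055 -0.2075  0.1131] yaw 0.211 -> turn 0.001; then x -0.08 y 0.14 z 10.91 cm | before turn: x -0.08 y 0.14
```

move_arm:
  deltas:
    - {"x":0,"y":0.15,"z":2,"turn":0}
    - {"x":0,"y":0,"z":3,"turn":0}
    - {"x":0,"y":0,"z":3,"turn":0}
    - {"x":0,"y":0,"z":1.8,"turn":0}
    - {"x":0,"y":0,"z":0.8,"turn":0}

```text
time_s: 11.83
position: [0.5049, -0.2066, 0.0047]
eef_rot: [-3.14, 0.005, 0.216]
wrist_force: [-0.2, 0.1, -1.8]
opening: 0.0543
finger_force: 43.3
```

move_arm:
  deltas:
    - {"x":0,"y":0,"z":0.2,"turn":0}
    - {"x":0,"y":0,"z":0,"turn":0}
    - {"x":0,"y":0,"z":0,"turn":0}

```text
time_s: 12.08
position: [0.5061, -0.2091, 0.0058]
eef_rot: [3.141, 0.002, 0.213]
wrist_force: [0.3, -0.2, -1.5]
opening: 0.0547
finger_force: 43.3
```

move_arm:
  deltas:
    - {"x":0,"y":0,"z":0.25,"turn":0}
    - {"x":0,"y":0,"z":0,"turn":0}
    - {"x":0,"y":0,"z":0,"turn":0}

```text
time_s: 12.33
position: [0.5057, -0.2099, 0.003]
eef_rot: [3.141, 0.002, 0.212]
wrist_force: [-0.1, -0.4, 0.3]
opening: 0.0542
finger_force: 43.4
```

move_arm:
  deltas:
    - {"x":0,"y":0,"z":0,"turn":0}
    - {"x":0,"y":0,"z":0,"turn":0}
    - {"x":0,"y":0,"z":0,"turn":0}
    - {"x":0,"y":0,"z":0,"turn":0}
    - {"x":0,"y":0,"z":0,"turn":0}
  grip: 0.78

```text
time_s: 12.75
position: [0.5054, -0.2097, 0.0024]
eef_rot: [3.141, 0.003, 0.212]
wrist_force: [-0.9, -0.1, 0.2]
opening: 0.0665
finger_force: 0.0
```

move_arm:
  deltas:
    - {"x":0,"y":0,"z":-1,"turn":0}
    - {"x":0,"y":0,"z":-2.5,"turn":0}
    - {"x":0,"y":0,"z":-3.5,"turn":0}
    - {"x":0,"y":0,"z":-3.5,"turn":0}
    - {"x":0,"y":-1,"z":-2,"turn":0}

```text
time_s: 13.17
position: [0.5044, -0.2015, 0.131]
eef_rot: [3.139, 0.0, 0.21]
wrist_force: [0.9, -0.8, 0.5]
opening: 0.0667
finger_force: 0.0
```

move_arm:
  deltas:
    - {"x":0.35,"y":-3.5,"z":0,"turn":0}
    - {"x":0.35,"y":-3.5,"z":0,"turn":0}
    - {"x":0.35,"y":-3.5,"z":0,"turn":0}
    - {"x":0.35,"y":-3.5,"z":0,"turn":0}
    - {"x":0.35,"y":-3.5,"z":0,"turn":0}

```text
time_s: 13.58
position: [0.4834, -0.0237, 0.128]
eef_rot: [3.141, 0.002, 0.211]
wrist_force: [0.2, 1.3, -0.2]
opening: 0.0663
finger_force: 0.0
```

move_arm:
  deltas:
    - {"x":0.35,"y":-3.5,"z":0,"turn":0}
    - {"x":0.35,"y":-3.5,"z":0,"turn":0}
    - {"x":0.35,"y":-3.5,"z":0,"turn":0}
    - {"x":0.35,"y":-3.5,"z":0,"turn":0}
    - {"x":0.35,"y":-3.5,"z":0,"turn":0}

```text
time_s: 14.0
position: [0.4637, 0.1514, 0.1278]
eef_rot: [3.141, 0.002, 0.212]
wrist_force: [1.2, 0.0, -0.1]
opening: 0.0664
finger_force: 0.0
```

move_arm:
  deltas:
    - {"x":0.35,"y":-3.5,"z":0,"turn":0}
    - {"x":0.35,"y":-3.5,"z":0,"turn":0}
    - {"x":0.35,"y":-3.5,"z":0,"turn":0}
    - {"x":0.35,"y":-3.5,"z":0,"turn":0}
    - {"x":0,"y":-2.5,"z":0,"turn":0}

```text
time_s: 14.42
position: [0.4426, 0.3178, 0.1278]
eef_rot: [-3.14, 0.002, 0.214]
wrist_force: [0.6, 0.6, -0.0]
opening: 0.067
finger_force: 0.0
```

move_arm:
  deltas:
    - {"x":0,"y":0,"z":0,"turn":0}
    - {"x":0,"y":0,"z":0,"turn":0}
    - {"x":0,"y":0,"z":0,"turn":0}

```text
time_s: 14.67
position: [0.443, 0.3132, 0.1272]
eef_rot: [3.14, 0.003, 0.212]
wrist_force: [-0.5, -0.5, -0.4]
opening: 0.0665
finger_force: 0.0
```

```bash
python3 - <<'E'
from h import *
go(.445,.3155,.006,.21); snap('w4')
E
```

```text
t=14.67 pos [0.443  0.3132 0.1272] yaw 0.212 -> turn 0.002; then x 0.24 y -0.19 z 12.12 cm | before turn: x 0.24 y -0.19
```

View pics/w4.png

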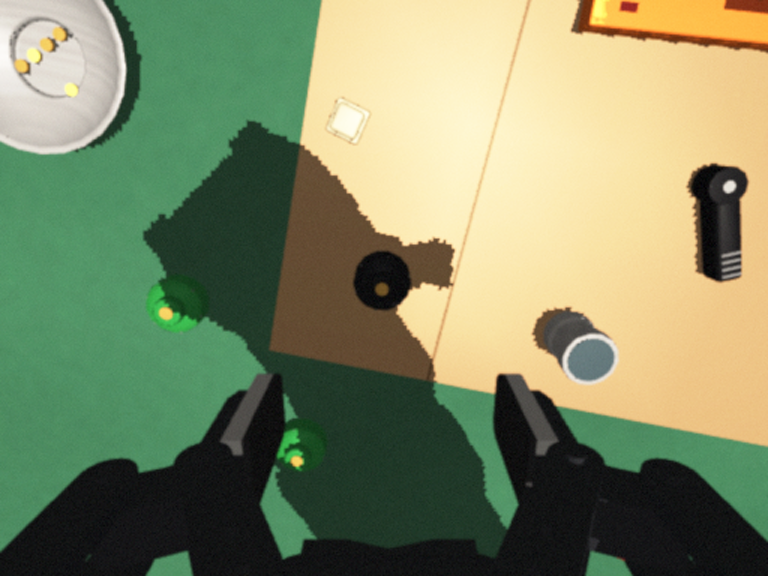

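The hub is under the tool: stub at (382,289), body centre (382,280). The green decoys sit at (297,460) and (166,313).

```bash
python3 - <<'E'
from h import *
np.set_printoptions(precision=4,suppress=True)
print(meas('w4',[(382,289)],.025),meas('w4',[(382,280)],.012),'green',meas('w4',[(297,460),(166,313)],.022))
p=meas('w4',[(382,289)],.025)[0]; go(p[0],p[1],.006,.212)
E
```

```text
[[0.4447 0.3154 0.025 ]] [[0.4456 0.3157 0.012 ]] green [[0.3269 0.343  0.022 ]
 [0.4058 0.4268 0.022 ]]
t=14.72 pos [0.4433 0.3126 0.1272] yaw 0.211 -> turn -0.001; then x 0.19 y -0.25 z 12.12 cm | before turn: x 0.19 y -0.25
```

move_arm:
  deltas:
    - {"x":0.2,"y":-0.25,"z":2,"turn":0}
    - {"x":0,"y":0,"z":3.5,"turn":0}
    - {"x":0,"y":0,"z":3.5,"turn":0}
    - {"x":0,"y":0,"z":2.2,"turn":0}
    - {"x":0,"y":0,"z":1.0,"turn":0}

```text
time_s: 15.13
position: [0.4437, 0.3143, 0.0025]
eef_rot: [3.139, 0.006, 0.21]
wrist_force: [1.2, 0.1, 0.2]
opening: 0.0669
finger_force: 0.0
```

move_arm:
  deltas:
    - {"x":0,"y":0,"z":0.1,"turn":0}
    - {"x":0,"y":0,"z":0,"turn":0}
    - {"x":0,"y":0,"z":0,"turn":0}

```text
time_s: 15.38
position: [0.4451, 0.3167, 0.0052]
eef_rot: [-3.141, 0.002, 0.211]
wrist_force: [0.8, -0.4, 0.4]
opening: 0.0666
finger_force: 0.0
```

move_arm:
  deltas:
    - {"x":0,"y":0,"z":0,"turn":0}
    - {"x":0,"y":0,"z":0,"turn":0}
    - {"x":0,"y":0,"z":0,"turn":0}
    - {"x":0,"y":0,"z":0,"turn":0}
    - {"x":0,"y":0,"z":0,"turn":0}
  grip: 0.2
  grip_force: 25

```text
time_s: 15.8
position: [0.4448, 0.317, 0.0051]
eef_rot: [-3.141, 0.001, 0.212]
wrist_force: [-0.3, -1.4, 9.0]
opening: 0.0305
finger_force: 24.0
```

move_arm:
  deltas:
    - {"x":0,"y":0,"z":0,"turn":0}
    - {"x":0,"y":0,"z":0,"turn":0}
    - {"x":0,"y":0,"z":-1,"turn":0}
    - {"x":0,"y":0,"z":-1,"turn":0}
    - {"x":0,"y":0,"z":0,"turn":0}

```text
time_s: 16.22
position: [0.4451, 0.3173, 0.0261]
eef_rot: [-3.141, 0.001, 0.212]
wrist_force: [0.7, -0.2, -0.1]
opening: 0.0307
finger_force: 24.9
```

move_arm:
  deltas:
    - {"x":0,"y":0,"z":-2,"turn":0}
    - {"x":0,"y":0,"z":-3,"turn":0}
    - {"x":0,"y":0,"z":-3,"turn":0}
    - {"x":-0.35,"y":2,"z":-1.5,"turn":0}
    - {"x":-0.35,"y":3,"z":0,"turn":0}

```text
time_s: 16.63
position: [0.4495, 0.27, 0.1227]
eef_rot: [-3.138, -0.004, 0.216]
wrist_force: [1.3, -1.0, -0.3]
opening: 0.0304
finger_force: 25.0
```

move_arm:
  deltas:
    - {"x":-0.35,"y":3.5,"z":0,"turn":0}
    - {"x":-0.35,"y":3.5,"z":0,"turn":0}
    - {"x":-0.35,"y":3.5,"z":0,"turn":0}
    - {"x":-0.35,"y":3.5,"z":0,"turn":0}
    - {"x":-0.35,"y":3.5,"z":0,"turn":0}

```text
time_s: 17.05
position: [0.468, 0.0902, 0.1196]
eef_rot: [3.141, 0.002, 0.212]
wrist_force: [0.3, -0.0, -0.7]
opening: 0.0308
finger_force: 25.0
```

move_arm:
  deltas:
    - {"x":-0.35,"y":3.5,"z":0,"turn":0}
    - {"x":-0.35,"y":3.5,"z":0,"turn":0}
    - {"x":-0.35,"y":3.5,"z":0,"turn":0}
    - {"x":-0.35,"y":3.5,"z":0,"turn":0}
    - {"x":-0.35,"y":3.5,"z":0,"turn":0}

```text
time_s: 17.47
position: [0.4876, -0.0848, 0.1197]
eef_rot: [3.141, 0.002, 0.212]
wrist_force: [0.1, -0.2, 1.1]
opening: 0.0308
finger_force: 25.0
```

move_arm:
  deltas:
    - {"x":-0.35,"y":3.5,"z":0,"turn":0}
    - {"x":-0.35,"y":3.5,"z":0,"turn":0}
    - {"x":-0.35,"y":3.5,"z":0,"turn":0}
    - {"x":0,"y":1.8,"z":0,"turn":0}
    - {"x":0,"y":0.5,"z":0,"turn":0}

```text
time_s: 17.88
position: [0.5042, -0.2149, 0.1195]
eef_rot: [3.139, 0.003, 0.206]
wrist_force: [-0.0, 0.2, -0.1]
opening: 0.0303
finger_force: 25.0
```

move_arm:
  deltas:
    - {"x":0,"y":0,"z":0,"turn":0}
    - {"x":0,"y":0,"z":0,"turn":0}
    - {"x":0,"y":0,"z":0,"turn":0}

```text
time_s: 18.13
position: [0.5042, -0.2086, 0.1195]
eef_rot: [-3.141, 0.003, 0.214]
wrist_force: [-0.2, 0.4, -0.6]
opening: 0.0305
finger_force: 25.0
```

```bash
python3 - <<'E'
from h import *
go(.5052,-.2097,.022,.211); snap('w5')
E
```

```text
t=18.13 pos [ 0.5042 -0.2086  0.1195] yaw 0.214 -> turn 0.003; then x 0.07 y 0.13 z 9.75 cm | before turn: x 0.07 y 0.13
```

View pics/w5.png

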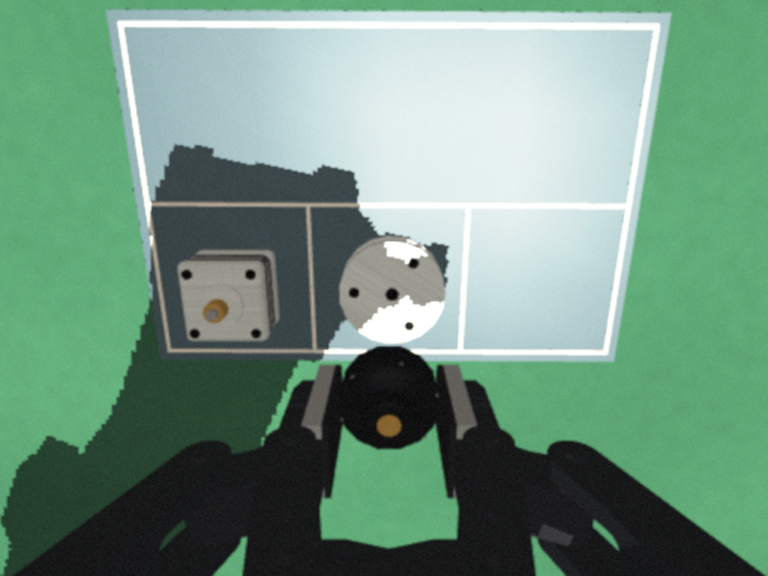

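The motor and pulley sit centred in their squares. The pulley hole is at (391,294), the held hub's stub at (389,426), and the motor top holes at (187,274), (250,274), (256,333), (194,333).

```bash
python3 - <<'E'
from h import *
np.set_printoptions(precision=4,suppress=True)
p=meas('w5',[(391,294)],.020)[0]; h=meas('w5',[(389,426)],.1394)[0]
w=meas('w5',[(153,204),(310,205),(468,206),(315,350),(460,352),(122,24),(658,26)],.002)[:,:2]
m=np.array([(0,.1275),(0,.0425),(0,-.0425),(-.085,.0425),(-.085,-.0425),(.085,.1275),(.085,-.1275)])
a,b=m-m.mean(0),w-w.mean(0); th=np.arctan2((a[:,0]*b[:,1]-a[:,1]*b[:,0]).sum(),(a*b).sum())
R=np.array([[np.cos(th),-np.sin(th)],[np.sin(th),np.cos(th)]]); c=w.mean(0)-R@m.mean(0)
print('mat',th,c); mo=meas('w5',[(187,274),(250,274),(256,333),(194,333)],.034).mean(0)
print('in mat: pulley',(p[:2]-c)@R,'motor',(mo[:2]-c)@R); print('pulley',p,'hub',h)
for n,q in dict(lever=(-.0425,-.085),bezel=(.0425,0)).items(): print(n,c+R@q)
E
```

```text
mat 0.2081032749324979 [ 0.5475 -0.2012]
in mat: pulley [-0.0436 -0.001 ] motor [-0.0447  0.0829]
pulley [ 0.505  -0.2113  0.02  ] hub [ 0.5041 -0.2103  0.1394]
lever [ 0.5235 -0.2932]
bezel [ 0.5891 -0.1925]
```

move_arm:
  deltas:
    - {"x":0.07,"y":0.13,"z":2,"turn":0}
    - {"x":0,"y":0,"z":3,"turn":0}
    - {"x":0,"y":0,"z":2.5,"turn":0}
    - {"x":0,"y":0,"z":1.5,"turn":0}
    - {"x":0,"y":0,"z":0.2,"turn":0}

```text
time_s: 18.6
position: [0.504, -0.2094, 0.025]
eef_rot: [-3.14, 0.006, 0.215]
wrist_force: [-1.3, -0.3, -0.0]
opening: 0.0309
finger_force: 25.0
```

move_arm:
  deltas:
    - {"x":0,"y":0,"z":0.2,"turn":0}
    - {"x":0,"y":0,"z":0.1,"turn":0}
    - {"x":0,"y":0,"z":0,"turn":0}
    - {"x":0,"y":0,"z":0,"turn":0}

```text
time_s: 18.93
position: [0.5055, -0.2116, 0.0254]
eef_rot: [3.14, 0.002, 0.212]
wrist_force: [-0.6, 0.1, -1.0]
opening: 0.0307
finger_force: 25.0
```

Lower 3 mm more, release, rise.

move_arm:
  deltas:
    - {"x":0,"y":0,"z":0.15,"turn":0}
    - {"x":0,"y":0,"z":0.15,"turn":0}
    - {"x":0,"y":0,"z":0,"turn":0}
    - {"x":0,"y":0,"z":0,"turn":0}

```text
time_s: 19.27
position: [0.5054, -0.2119, 0.0221]
eef_rot: [3.14, 0.002, 0.212]
wrist_force: [0.1, 0.7, 7.7]
opening: 0.0305
finger_force: 25.8
```

move_arm:
  deltas:
    - {"x":0,"y":0,"z":0,"turn":0}
    - {"x":0,"y":0,"z":0,"turn":0}
    - {"x":0,"y":0,"z":0,"turn":0}
    - {"x":0,"y":0,"z":0,"turn":0}
    - {"x":0,"y":0,"z":0,"turn":0}
  grip: 0.6

```text
time_s: 19.68
position: [0.505, -0.2116, 0.0213]
eef_rot: [3.141, 0.003, 0.212]
wrist_force: [-0.4, -1.1, 0.6]
opening: 0.0512
finger_force: 0.0
```

move_arm:
  deltas:
    - {"x":0,"y":0,"z":-0.5,"turn":0}
    - {"x":0,"y":0,"z":-1.5,"turn":0}
    - {"x":0,"y":0,"z":-3,"turn":0}
    - {"x":0,"y":0,"z":-3.5,"turn":0}
    - {"x":0,"y":0,"z":-3,"turn":0}

```text
time_s: 20.1
position: [0.505, -0.2112, 0.1381]
eef_rot: [-3.142, 0.003, 0.212]
wrist_force: [0.5, 0.6, -0.2]
opening: 0.0512
finger_force: 0.0
```

```bash
python3 - <<'E'
from h import *
# lever: boss (.5333,.1548), axis ~.44
go(.514,.146,.14,.44); 
E
```

```text
t=20.10 pos [ 0.505  -0.2112  0.1381] yaw 0.212 -> turn -0.228; then x 16.02 y -31.94 z -0.19 cm | before turn: x 8.40 y -34.73
```

move_arm:
  deltas:
    - {"x":0,"y":0,"z":0,"turn":-0.12}
    - {"x":0,"y":0,"z":0,"turn":-0.12}
    - {"x":1.6,"y":-3.2,"z":0,"turn":0}
    - {"x":1.6,"y":-3.2,"z":0,"turn":0}
    - {"x":1.6,"y":-3.2,"z":0,"turn":0}

```text
time_s: 20.52
position: [0.5063, -0.1039, 0.1366]
eef_rot: [-3.142, 0.003, 0.449]
wrist_force: [0.9, 0.1, 0.1]
opening: 0.0516
finger_force: 0.0
```

move_arm:
  deltas:
    - {"x":1.6,"y":-3.2,"z":0,"turn":0}
    - {"x":1.6,"y":-3.2,"z":0,"turn":0}
    - {"x":1.6,"y":-3.2,"z":0,"turn":0}
    - {"x":1.6,"y":-3.2,"z":0,"turn":0}
    - {"x":1.6,"y":-3.2,"z":0,"turn":0}

```text
time_s: 20.93
position: [0.5084, 0.0764, 0.1364]
eef_rot: [-3.142, 0.003, 0.452]
wrist_force: [1.7, 0.5, -0.5]
opening: 0.0512
finger_force: 0.0
```

move_arm:
  deltas:
    - {"x":1.6,"y":-2.8,"z":0,"turn":0}
    - {"x":1.4,"y":-2.6,"z":0,"turn":0}
    - {"x":0,"y":0,"z":0,"turn":0}
    - {"x":0,"y":0,"z":0,"turn":0}
    - {"x":0,"y":0,"z":0,"turn":0}

```text
time_s: 21.35
position: [0.5118, 0.1359, 0.136]
eef_rot: [3.141, 0.004, 0.452]
wrist_force: [0.3, -0.4, 0.2]
opening: 0.0513
finger_force: 0.0
```

```bash
python3 - <<'E'
from h import *
go(.514,.1455,.006,.45); snap('w6')
E
```

```text
t=21.35 pos [0.5118 0.1359 0.136 ] yaw 0.452 -> turn 0.002; then x 0.62 y -0.77 z 13.00 cm | before turn: x 0.62 y -0.77
```

View pics/w6.png

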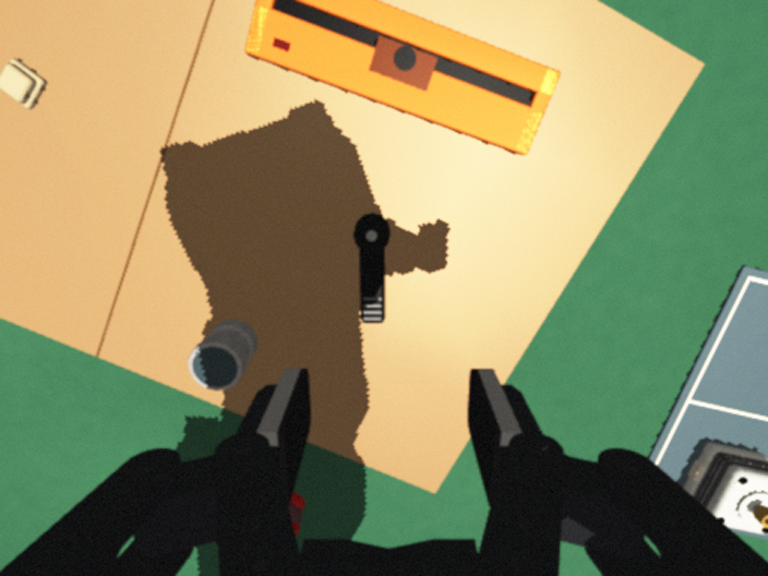

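The lever is aligned with the tool: boss at (371,235), extremes (371,214) and (373,320).

```bash
python3 - <<'E'
from h import *
np.set_printoptions(precision=4,suppress=True)
l=meas('w6',[(371,235),(373,320)],.019);print(l,np.arctan2(*(l[0]-l[1])[1::-1]),np.linalg.norm(l[0]-l[1]))
u=(l[0]-l[1])/np.linalg.norm(l[0]-l[1]); c1=l[0]-.021*u; c2=l[1]+.031*u; print(c1,c2); c=(c1+c2)/2
go(c[0],c[1],.006,np.arctan2(u[1],u[0]))
E
```

```text
[[0.5331 0.155  0.019 ]
 [0.4891 0.133  0.019 ]] 0.46397476978863794 0.0491780784742905
[0.5143 0.1456 0.019 ] [0.5168 0.1468 0.019 ]
t=21.40 pos [0.5119 0.1352 0.136 ] yaw 0.451 -> turn -0.013; then x 0.82 y -0.82 z 13.00 cm | before turn: x 0.81 y -0.83
```

move_arm:
  deltas:
    - {"x":0.7,"y":-0.8,"z":2,"turn":0}
    - {"x":0,"y":0,"z":3.5,"turn":0}
    - {"x":0,"y":0,"z":3.5,"turn":0}
    - {"x":0,"y":0,"z":2.5,"turn":0}
    - {"x":0,"y":0,"z":1.0,"turn":0}

```text
time_s: 21.82
position: [0.5133, 0.1445, 0.0081]
eef_rot: [-3.142, 0.007, 0.45]
wrist_force: [0.2, -0.4, 0.2]
opening: 0.0511
finger_force: 0.0
```

move_arm:
  deltas:
    - {"x":0,"y":0,"z":0.4,"turn":0}
    - {"x":0,"y":0,"z":0.1,"turn":0}
    - {"x":0,"y":0,"z":0,"turn":0}

```text
time_s: 22.07
position: [0.5151, 0.1462, 0.0068]
eef_rot: [3.142, 0.002, 0.451]
wrist_force: [0.2, 0.6, -0.2]
opening: 0.0509
finger_force: 0.0
```

move_arm:
  deltas:
    - {"x":0,"y":0,"z":0,"turn":0}
    - {"x":0,"y":0,"z":0,"turn":0}
    - {"x":0,"y":0,"z":0,"turn":0}
    - {"x":0,"y":0,"z":0,"turn":0}
    - {"x":0,"y":0,"z":0,"turn":0}
  grip: 0
  grip_force: 25

```text
time_s: 22.48
position: [0.5151, 0.1466, 0.007]
eef_rot: [3.141, 0.001, 0.452]
wrist_force: [-0.7, 0.0, 7.9]
opening: 0.0135
finger_force: 25.9
```

move_arm:
  deltas:
    - {"x":0,"y":0,"z":0,"turn":0}
    - {"x":0,"y":0,"z":0,"turn":0}
    - {"x":0,"y":0,"z":-1,"turn":0}
    - {"x":0,"y":0,"z":-1,"turn":0}
    - {"x":0,"y":0,"z":0,"turn":0}

```text
time_s: 22.9
position: [0.5154, 0.1467, 0.0281]
eef_rot: [3.142, 0.0, 0.452]
wrist_force: [0.2, 0.5, 0.0]
opening: 0.0133
finger_force: 24.9
```

```bash
python3 - <<'E'
from h import *
go(.523,-.293,.006,.21)
E
```

```text
t=22.90 pos [0.5154 0.1467 0.0281] yaw 0.452 -> turn 0.242; then x -8.43 y 43.16 z 2.21 cm | before turn: x -18.51 y 39.89
```

move_arm:
  deltas:
    - {"x":0,"y":0,"z":-3,"turn":0}
    - {"x":0,"y":0,"z":-3.5,"turn":0}
    - {"x":0,"y":0,"z":-3,"turn":0.12}
    - {"x":0,"y":0,"z":0,"turn":0.12}
    - {"x":-0.6,"y":2.1,"z":0,"turn":0}

```text
time_s: 23.32
position: [0.5152, 0.1294, 0.1238]
eef_rot: [-3.139, -0.004, 0.209]
wrist_force: [0.8, 0.1, -0.2]
opening: 0.013
finger_force: 24.9
```

move_arm:
  deltas:
    - {"x":-0.7,"y":3.5,"z":0,"turn":0}
    - {"x":-0.7,"y":3.5,"z":0,"turn":0}
    - {"x":-0.7,"y":3.5,"z":0,"turn":0}
    - {"x":-0.7,"y":3.5,"z":0,"turn":0}
    - {"x":-0.7,"y":3.5,"z":0,"turn":0}

```text
time_s: 23.73
position: [0.5158, -0.0553, 0.1216]
eef_rot: [3.141, 0.002, 0.212]
wrist_force: [-0.5, 0.2, -1.5]
opening: 0.0133
finger_force: 24.9
```

move_arm:
  deltas:
    - {"x":-0.7,"y":3.5,"z":0,"turn":0}
    - {"x":-0.7,"y":3.5,"z":0,"turn":0}
    - {"x":-0.7,"y":3.5,"z":0,"turn":0}
    - {"x":-0.7,"y":3.5,"z":0,"turn":0}
    - {"x":-0.7,"y":3.5,"z":0,"turn":0}

```text
time_s: 24.15
position: [0.5182, -0.234, 0.1218]
eef_rot: [3.141, 0.002, 0.212]
wrist_force: [1.0, 0.2, -1.1]
opening: 0.0134
finger_force: 24.9
```

move_arm:
  deltas:
    - {"x":-0.4,"y":3.5,"z":0,"turn":0}
    - {"x":-0.4,"y":2.5,"z":0,"turn":0}
    - {"x":0,"y":0,"z":0,"turn":0}
    - {"x":0,"y":0,"z":0,"turn":0}
    - {"x":0,"y":0,"z":0,"turn":0}

```text
time_s: 24.57
position: [0.5232, -0.2916, 0.1215]
eef_rot: [-3.141, 0.003, 0.212]
wrist_force: [-0.7, 0.3, -0.9]
opening: 0.0138
finger_force: 24.9
```

```bash
python3 - <<'E'
from h import *
go(.523,-.293,.0065,.21); snap('w7')
E
```

```text
t=24.57 pos [ 0.5232 -0.2916  0.1215] yaw 0.212 -> turn 0.002; then x -0.05 y 0.13 z 11.50 cm | before turn: x -0.05 y 0.13
```

View pics/w7.png

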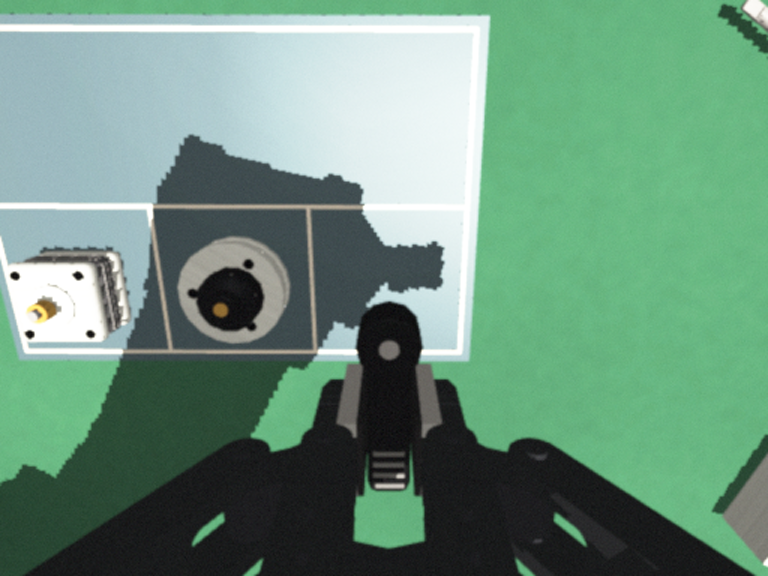

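The hub stands on the pulley (stub at (221,310), hub body about (230,298), pulley about (233,290), consistent with parallax), and the lever is held straight. Placing it.

move_arm:
  deltas:
    - {"x":0,"y":0.15,"z":2,"turn":0}
    - {"x":0,"y":0,"z":3,"turn":0}
    - {"x":0,"y":0,"z":3,"turn":0}
    - {"x":0,"y":0,"z":2.2,"turn":0}
    - {"x":0,"y":0,"z":0.8,"turn":0}

```text
time_s: 25.03
position: [0.5225, -0.2914, 0.0088]
eef_rot: [-3.139, 0.006, 0.215]
wrist_force: [-0.0, 0.4, -0.3]
opening: 0.0135
finger_force: 24.9
```

move_arm:
  deltas:
    - {"x":0,"y":0,"z":0.4,"turn":0}
    - {"x":0,"y":0,"z":0.2,"turn":0}
    - {"x":0,"y":0,"z":0,"turn":0}
    - {"x":0,"y":0,"z":0,"turn":0}

```text
time_s: 25.37
position: [0.5243, -0.2936, 0.0068]
eef_rot: [3.14, 0.001, 0.213]
wrist_force: [0.5, -0.9, -0.3]
opening: 0.0135
finger_force: 24.9
```

move_arm:
  deltas:
    - {"x":0,"y":0,"z":0.05,"turn":0}
    - {"x":0,"y":0,"z":0,"turn":0}
    - {"x":0,"y":0,"z":0,"turn":0}
    - {"x":0,"y":0,"z":0,"turn":0}
    - {"x":0,"y":0,"z":0,"turn":0}
  grip: 0.45

```text
time_s: 25.78
position: [0.5234, -0.2941, 0.005]
eef_rot: [3.141, 0.003, 0.212]
wrist_force: [-0.5, 0.4, -0.2]
opening: 0.0382
finger_force: 0.0
```

move_arm:
  deltas:
    - {"x":0,"y":0,"z":-1,"turn":0}
    - {"x":0,"y":0,"z":-3,"turn":0}
    - {"x":0,"y":0,"z":-4,"turn":0}
    - {"x":0,"y":0,"z":-4,"turn":0}
    - {"x":0,"y":0,"z":-1.5,"turn":-0.123}

```text
time_s: 26.2
position: [0.5255, -0.2941, 0.1456]
eef_rot: [3.137, -0.001, 0.334]
wrist_force: [1.4, -0.0, -0.3]
opening: 0.0384
finger_force: 0.0
```

move_arm:
  deltas:
    - {"x":0,"y":0,"z":0,"turn":-0.123}
    - {"x":0,"y":0,"z":0,"turn":-0.123}
    - {"x":0,"y":0,"z":0,"turn":-0.123}
    - {"x":0,"y":0,"z":0,"turn":-0.123}
    - {"x":0,"y":0,"z":0,"turn":-0.123}
  grip: 0.85

```text
time_s: 26.62
position: [0.5236, -0.294, 0.1408]
eef_rot: [-3.141, 0.003, 0.956]
wrist_force: [0.8, 0.1, 0.1]
opening: 0.0726
finger_force: 0.0
```

move_arm:
  deltas:
    - {"x":0,"y":0,"z":0,"turn":-0.123}
    - {"x":0,"y":0,"z":0,"turn":-0.123}
    - {"x":0,"y":0,"z":0,"turn":-0.123}
    - {"x":0,"y":0,"z":0,"turn":-0.123}
    - {"x":0,"y":0,"z":0,"turn":-0.123}

```text
time_s: 27.03
position: [0.5235, -0.2941, 0.1406]
eef_rot: [-3.139, 0.002, 1.571]
wrist_force: [1.0, 0.3, -1.3]
opening: 0.0727
finger_force: 0.0
```

move_arm:
  deltas:
    - {"x":0,"y":0,"z":0,"turn":-0.121}
    - {"x":3,"y":1,"z":0,"turn":0}
    - {"x":3.8,"y":1.2,"z":0,"turn":0}
    - {"x":3.8,"y":1.2,"z":0,"turn":0}
    - {"x":3.8,"y":1.2,"z":0,"turn":0}

```text
time_s: 27.45
position: [0.5528, -0.1446, 0.1403]
eef_rot: [-3.139, 0.001, 1.684]
wrist_force: [0.6, 0.5, -0.0]
opening: 0.0724
finger_force: 0.0
```

move_arm:
  deltas:
    - {"x":3.8,"y":1.2,"z":0,"turn":0}
    - {"x":3.8,"y":1.2,"z":0,"turn":0}
    - {"x":3.8,"y":1.2,"z":0,"turn":0}
    - {"x":3.8,"y":1.2,"z":0,"turn":0}
    - {"x":3.8,"y":1.2,"z":0,"turn":0}

```text
time_s: 27.87
position: [0.5908, 0.0518, 0.1401]
eef_rot: [-3.139, 0.001, 1.686]
wrist_force: [0.8, 0.5, -0.2]
opening: 0.0726
finger_force: 0.0
```

```bash
python3 - <<'E'
from h import *
go(.6155,.178,.14,1.686)
E
```

```text
t=27.87 pos [0.5908 0.0518 0.1401] yaw 1.686 -> turn -0.000; then x 12.25 y 3.91 z 0.01 cm | before turn: x 12.25 y 3.90
```

move_arm:
  deltas:
    - {"x":3.5,"y":1.1,"z":0,"turn":0}
    - {"x":3.5,"y":1.1,"z":0,"turn":0}
    - {"x":3.2,"y":1.1,"z":0,"turn":0}
    - {"x":1.8,"y":0.5,"z":0,"turn":0}
    - {"x":0,"y":0,"z":0,"turn":0}

```text
time_s: 28.28
position: [0.6145, 0.1799, 0.1405]
eef_rot: [-3.141, -0.003, 1.692]
wrist_force: [-0.2, 0.4, 0.4]
opening: 0.0728
finger_force: 0.0
```

move_arm:
  deltas:
    - {"x":0,"y":0,"z":0,"turn":0}
    - {"x":0,"y":0,"z":0,"turn":0}
    - {"x":0,"y":0,"z":0,"turn":0}

```text
time_s: 28.53
position: [0.6147, 0.1717, 0.1392]
eef_rot: [-3.138, 0.002, 1.684]
wrist_force: [0.5, -0.2, -0.4]
opening: 0.0729
finger_force: 0.0
```

```bash
python3 - <<'E'
from h import *
go(.6155,.178,.005,1.686); snap('w8')
E
```

```text
t=28.53 pos [0.6147 0.1717 0.1392] yaw 1.684 -> turn -0.002; then x 0.61 y 0.15 z 13.42 cm | before turn: x 0.62 y 0.15
```

View pics/w8.png

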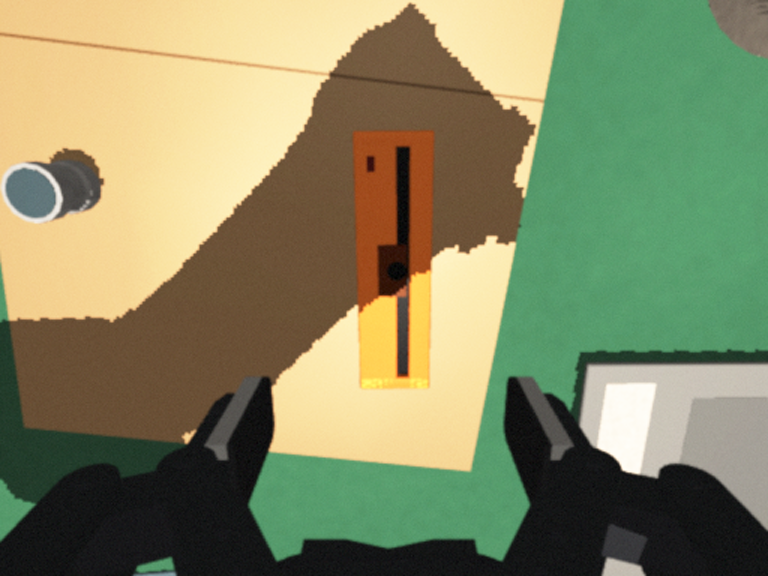

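The bezel lies along the tool x, with top corners about (354,131), (433,131), (429,379) and (360,379).

```bash
python3 - <<'E'
from h import *
np.set_printoptions(precision=4,suppress=True)
b=meas('w8',[(354,131),(433,131),(429,381),(360,381)],.019);print('bezel',b.mean(0),np.linalg.norm(b-np.roll(b,1,0),axis=1),[np.arctan2(*(b[i]-b[i-1])[1::-1])for i in range(4)])
c=b.mean(0); go(c[0],c[1],.005,1.686)
E
```

```text
bezel [0.6169 0.1798 0.019 ] [0.1431 0.0404 0.143  0.0416] [np.float64(1.6869536685348696), np.float64(0.11315948985508766), np.float64(-1.4460495247327303), np.float64(-3.026554944860549)]
t=28.58 pos [0.6147 0.1717 0.1392] yaw 1.684 -> turn -0.002; then x 0.77 y 0.31 z 13.42 cm | before turn: x 0.77 y 0.31
```

move_arm:
  deltas:
    - {"x":0.6,"y":0.3,"z":2,"turn":0}
    - {"x":0,"y":0,"z":3.5,"turn":0}
    - {"x":0,"y":0,"z":3.5,"turn":0}
    - {"x":0,"y":0,"z":2.5,"turn":0}
    - {"x":0,"y":0,"z":1.2,"turn":0}

```text
time_s: 29.0
position: [0.6153, 0.1776, 0.009]
eef_rot: [-3.135, 0.002, 1.684]
wrist_force: [1.2, 0.0, 0.2]
opening: 0.0722
finger_force: 0.0
```

move_arm:
  deltas:
    - {"x":0,"y":0,"z":0.6,"turn":0}
    - {"x":0,"y":0,"z":0,"turn":0}
    - {"x":0,"y":0,"z":0,"turn":0}

```text
time_s: 29.25
position: [0.6172, 0.18, 0.0072]
eef_rot: [-3.14, 0.0, 1.685]
wrist_force: [-0.2, 0.3, 1.1]
opening: 0.0724
finger_force: 0.0
```

move_arm:
  deltas:
    - {"x":0,"y":0,"z":0.1,"turn":0}
    - {"x":0,"y":0,"z":0,"turn":0}
    - {"x":0,"y":0,"z":0,"turn":0}
    - {"x":0,"y":0,"z":0,"turn":0}
    - {"x":0,"y":0,"z":0,"turn":0}
  grip: 0.3
  grip_force: 40

```text
time_s: 29.67
position: [0.6173, 0.18, 0.0065]
eef_rot: [-3.141, 0.001, 1.686]
wrist_force: [-0.5, -1.0, 4.6]
opening: 0.0409
finger_force: 40.5
```

move_arm:
  deltas:
    - {"x":0,"y":0,"z":0,"turn":0}
    - {"x":0,"y":0,"z":0,"turn":0}
    - {"x":0,"y":0,"z":-1,"turn":0}
    - {"x":0,"y":0,"z":-1,"turn":0}
    - {"x":0,"y":0,"z":0,"turn":0}

```text
time_s: 30.08
position: [0.6177, 0.1806, 0.0278]
eef_rot: [3.141, -0.0, 1.686]
wrist_force: [1.4, 0.9, -0.5]
opening: 0.0411
finger_force: 41.0
```

```bash
python3 - <<'E'
from h import *
import math
go(.5885,-.192,.006,math.pi/2+.21)
E
```

```text
t=30.08 pos [0.6177 0.1806 0.0278] yaw 1.686 -> turn -0.095; then x -35.83 y -10.62 z 2.18 cm | before turn: x -36.68 y -7.18
```

move_arm:
  deltas:
    - {"x":0,"y":0,"z":-3,"turn":0}
    - {"x":0,"y":0,"z":-3.5,"turn":0}
    - {"x":0,"y":0,"z":-3,"turn":0}
    - {"x":0,"y":0,"z":0,"turn":-0.095}
    - {"x":-1.8,"y":-0.6,"z":0,"turn":0}

```text
time_s: 30.5
position: [0.6159, 0.1657, 0.1235]
eef_rot: [3.138, -0.003, 1.79]
wrist_force: [0.3, -0.3, -1.4]
opening: 0.0409
finger_force: 41.1
```

move_arm:
  deltas:
    - {"x":-3.2,"y":-1,"z":0,"turn":0}
    - {"x":-3.2,"y":-1,"z":0,"turn":0}
    - {"x":-3.2,"y":-1,"z":0,"turn":0}
    - {"x":-3.2,"y":-1,"z":0,"turn":0}
    - {"x":-3.2,"y":-1,"z":0,"turn":0}

```text
time_s: 30.92
position: [0.599, -0.0073, 0.1208]
eef_rot: [-3.139, 0.001, 1.781]
wrist_force: [-0.4, -0.2, -0.9]
opening: 0.0405
finger_force: 41.1
```

move_arm:
  deltas:
    - {"x":-3.2,"y":-1,"z":0,"turn":0}
    - {"x":-3.2,"y":-1,"z":0,"turn":0}
    - {"x":-3.2,"y":-1,"z":0,"turn":0}
    - {"x":-3.2,"y":-1,"z":0,"turn":0}
    - {"x":-3.2,"y":-1,"z":0,"turn":0}

```text
time_s: 31.33
position: [0.5834, -0.1744, 0.1211]
eef_rot: [-3.139, 0.001, 1.781]
wrist_force: [0.7, -0.1, -1.2]
opening: 0.041
finger_force: 41.1
```

move_arm:
  deltas:
    - {"x":-2,"y":0,"z":0,"turn":0}
    - {"x":0,"y":0,"z":0,"turn":0}
    - {"x":0,"y":0,"z":0,"turn":0}
    - {"x":0,"y":0,"z":0,"turn":0}

```text
time_s: 31.67
position: [0.5879, -0.1913, 0.1209]
eef_rot: [-3.139, -0.0, 1.781]
wrist_force: [-0.3, -0.0, -0.4]
opening: 0.0409
finger_force: 41.1
```

```bash
python3 - <<'E'
from h import *
go(.5885,-.192,.006,np.pi/2+.21); snap('w9')
E
```

```text
t=31.67 pos [ 0.5879 -0.1913  0.1209] yaw 1.781 -> turn 0.001; then x -0.08 y 0.04 z 11.49 cm | before turn: x -0.08 y 0.04
```

View pics/w9.png

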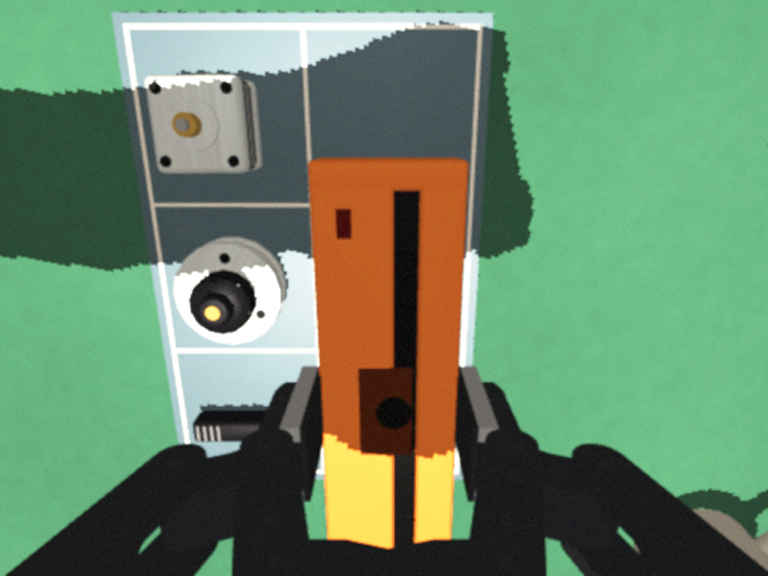

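The bezel is held straight and aligned with the mat, and the motor, pulley with hub, and lever all sit in place. I'll check its offset along the grip from its far top edge, about (389,167).

```bash
python3 - <<'E'
from h import *
e=meas('w9',[(389,165)],.1334)[0]; u=np.array([np.cos(1.781),np.sin(1.781)]); p=np.array([.5879,-.1913]); print('far edge along tool x (expect .0745):',(e[:2]-p)@u)
w=meas('w9',[(156,204),(310,204),(175,351),(302,31),(128,28),(481,27)],.002)[:,:2]
m=np.array([(-.085,.0425),(0,.0425),(-.085,-.0425),(0,.1275),(-.085,.1275),(.085,.1275)])
a,b=m-m.mean(0),w-w.mean(0); th=np.arctan2((a[:,0]*b[:,1]-a[:,1]*b[:,0]).sum(),(a*b).sum())
R=np.array([[np.cos(th),-np.sin(th)],[np.sin(th),np.cos(th)]]); c=w.mean(0)-R@m.mean(0); print(th,c,'panel',c+R@[.0425,0])
E
```

```text
far edge along tool x (expect .0745): 0.07047633734047186
0.21035326379735825 [ 0.54836687 -0.20058092] panel [ 0.58993005 -0.19170669]
```

move_arm:
  deltas:
    - {"x":0.3,"y":0.1,"z":2,"turn":0}
    - {"x":0,"y":0,"z":3,"turn":0}
    - {"x":0,"y":0,"z":3,"turn":0}
    - {"x":0,"y":0,"z":2.2,"turn":0}
    - {"x":0,"y":0,"z":0.8,"turn":0}

```text
time_s: 32.13
position: [0.5867, -0.1872, 0.0079]
eef_rot: [-3.136, -0.002, 1.784]
wrist_force: [-0.0, 0.4, -0.9]
opening: 0.0409
finger_force: 41.0
```

move_arm:
  deltas:
    - {"x":0,"y":0,"z":0.4,"turn":0}
    - {"x":0,"y":0,"z":0.15,"turn":0}
    - {"x":0,"y":0,"z":0,"turn":0}
    - {"x":0,"y":0,"z":0,"turn":0}

```text
time_s: 32.47
position: [0.5888, -0.1889, 0.0063]
eef_rot: [-3.141, 0.001, 1.781]
wrist_force: [0.3, -0.5, -1.1]
opening: 0.0409
finger_force: 41.1
```

move_arm:
  deltas:
    - {"x":0,"y":0,"z":0.05,"turn":0}
    - {"x":0,"y":0,"z":0,"turn":0}
    - {"x":0,"y":0,"z":0,"turn":0}
    - {"x":0,"y":0,"z":0,"turn":0}
    - {"x":0,"y":0,"z":0,"turn":0}
  grip: 0.65

```text
time_s: 32.88
position: [0.588, -0.1894, 0.0048]
eef_rot: [-3.139, 0.001, 1.781]
wrist_force: [0.4, 0.4, 0.5]
opening: 0.0555
finger_force: 0.0
```

move_arm:
  deltas:
    - {"x":0,"y":0,"z":-0.5,"turn":0}
    - {"x":0,"y":0,"z":-2,"turn":0}
    - {"x":0,"y":0,"z":-3.5,"turn":0}
    - {"x":0,"y":0,"z":-4,"turn":0}
    - {"x":0,"y":0,"z":-4,"turn":0}

```text
time_s: 33.3
position: [0.5877, -0.1886, 0.146]
eef_rot: [-3.137, -0.001, 1.782]
wrist_force: [0.3, -1.0, -0.4]
opening: 0.0557
finger_force: 0.0
```

move_arm:
  deltas:
    - {"x":-2,"y":0,"z":-3,"turn":0}
    - {"x":-3.5,"y":0,"z":-1,"turn":0}
    - {"x":-3,"y":0,"z":0,"turn":0}
    - {"x":0,"y":0,"z":0,"turn":0}
    - {"x":0,"y":0,"z":0,"turn":0}

```text
time_s: 33.72
position: [0.6056, -0.2744, 0.1846]
eef_rot: [-3.138, 0.001, 1.777]
wrist_force: [0.1, 0.4, -1.5]
opening: 0.0555
finger_force: 0.0
```

```bash
python3 - <<'E'
from h import *
s=snap('w10'); print(s['time_s'],s['position'])
E
```

```text
33.7167 [ 0.60564411 -0.27441738  0.18460503]
```

View pics/w10.png

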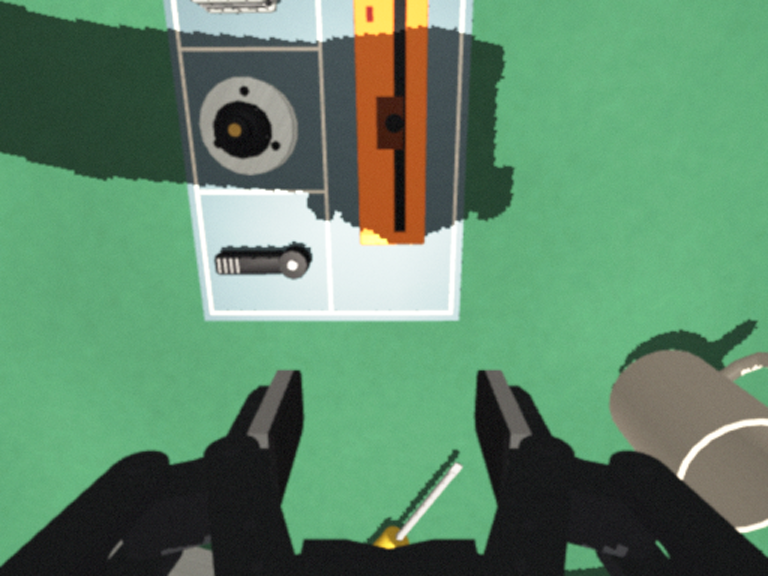

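All parts lie in place. In this view the lever boss is at (292,263) and its end at (216,263); the bezel's near edge is y≈240 between x=360 and 425; the pulley rim spans 199–290 with the hub stub at (234,130). One numeric check before sign-off.

```bash
python3 - <<'E'
from h import *
np.set_printoptions(precision=4,suppress=True)
w=meas('w10',[(182,48),(321,48),(326,191),(196,191),(331,309),(212,313),(455,313)],.002)[:,:2]
m=np.array([(-.085,.0425),(0,.0425),(0,-.0425),(-.085,-.0425),(0,-.1275),(-.085,-.1275),(.085,-.1275)])
m[4,1]=-.125
a,b=m-m.mean(0),w-w.mean(0); th=np.arctan2((a[:,0]*b[:,1]-a[:,1]*b[:,0]).sum(),(a*b).sum())
R=np.array([[np.cos(th),-np.sin(th)],[np.sin(th),np.cos(th)]]); c=w.mean(0)-R@m.mean(0); print(th,c)
q=lambda p,z:(meas('w10',p,z)[:,:2]-c)@R
print('lever boss,end',q([(292,263),(216,263)],.018)); print('bezel near edge',q([(360,238),(425,240)],.018),'far',q([(356,20),(428,20)],.018)); print('hub',q([(234,130)],.042),'pulley',q([(246,124)],.020))
im=grab_frame('top'); cv2.imwrite('pics/t2.png',im)
d=cv2.absdiff(im,cv2.imread('pics/top0.png')).max(2)
for n,(u,v) in dict(loupe=(196.5,209),key=(149,179)).items(): print(n,d[int(v)-8:int(v)+9,int(u)-8:int(u)+9].max())
E
```

```text
0.20795601721991172 [ 0.5484 -0.1999]
lever boss,end [[-0.0229 -0.087 ]
 [-0.0727 -0.0869]]
bezel near edge [[ 0.022  -0.0704]
 [ 0.0639 -0.0718]] far [[0.0223 0.0544]
 [0.0629 0.0543]]
hub [[-0.0452 -0.0045]] pulley [[-0.0444 -0.001 ]]
loupe 20
key 20
```

```bash
python3 -c "
from bench import bot; print(bot.sign_off())"
```

```text
the job is handed in; nothing more can be done
None
```

The job is handed in at about 34 s of the 134 s allowed: motor, pulley with hub on top, lever and bezel are each within about 5 mm of their places by my last camera measurements, and the loupe and keycap did not move; sign-off returned no verdict.

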